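Set end caps out on the spray board

TASK

Get the end caps ready for spraying: fill the empty taped squares on the plywood board with the three caps from the bench, one in each square, so that all four stand mouth-down in a neat grid, centred in their squares with their sides parallel to the tape, like the one already there. One of the three stands mouth-up and has to be turned over. Leave the cap already on the board where it stands, and do not disturb the spray can, tub and wrench.

Things in the scene. Friction and masses are not known exactly. Their poses are not given: they have to be found in the camera images.
- board: plywood spray board, 220 x 220 x 12 mm, fixed to the bench; origin at the centre of its underside, z up, x and y along its edges. On its top, four square outlines of dark grey tape in a 2 x 2 grid, 105 mm from centre to centre; each outline measures 54 mm inside and 66 mm outside.
- square0 (a point): centre of a taped square on the board's top face (12 mm above the bench); x, y as the board. The square where cap_set already stands.
- square1 (a point): centre of a taped square on the board's top face (12 mm above the bench); x, y as the board. Empty at the start.
- square2 (a point): centre of a taped square on the board's top face (12 mm above the bench); x, y as the board. Empty at the start.
- square3 (a point): centre of a taped square on the board's top face (12 mm above the bench); x, y as the board. Empty at the start.
- cap_set: Square aluminium end cap like a small square cup, 44 x 44 mm, 48 mm tall, walls and closed end 4 mm, all caps alike. Origin: centre of the closed end's outer face; z points from there to the open mouth (mouth-down: z down, origin on top); x, y square to its sides. This one already stands mouth-down in square0.
- cap_a: Square aluminium end cap like a small square cup, 44 x 44 mm, 48 mm tall, walls and closed end 4 mm, all caps alike. Origin: centre of the closed end's outer face; z points from there to the open mouth (mouth-down: z down, origin on top); x, y square to its sides. Starts on the bench; which of cap_a, cap_b, cap_c stands where varies. Starts mouth-down.
- cap_b: Square aluminium end cap like a small square cup, 44 x 44 mm, 48 mm tall, walls and closed end 4 mm, all caps alike. Origin: centre of the closed end's outer face; z points from there to the open mouth (mouth-down: z down, origin on top); x, y square to its sides. Starts on the bench; which of cap_a, cap_b, cap_c stands where varies. Starts mouth-down.
- cap_c: Square aluminium end cap like a small square cup, 44 x 44 mm, 48 mm tall, walls and closed end 4 mm, all caps alike. Origin: centre of the closed end's outer face; z points from there to the open mouth (mouth-down: z down, origin on top); x, y square to its sides. Starts on the bench; which of cap_a, cap_b, cap_c stands where varies. This one starts mouth-up.
- spray_can: bystander: upright grey spray can, 66 mm diameter, 190 mm tall; origin at the centre of its underside.
- tub: bystander: brown cardboard tub standing mouth-up, 84 mm across the rim, 75 mm tall; origin at the centre of its underside.
- wrench: bystander: steel wrench lying flat, 170 mm long, under 20 mm thick; x along its length, origin about mid-length on its underside.
Not all that is in view belongs to the job. Leave any black or purple look-alike of the cap_c alone. What is shaped like the cap_b but black is not meant.

How it is judged:
At the end, for the whole second after the job is handed in: cap_set in square0 and one cap in each other square: each within 8 mm of the square's centre, standing mouth-down on the board (upright within 0.1 rad, top 45 to 51 mm above it), sides parallel to the board's edges within 0.15 rad, at rest (((horizontal distance between cap_a and square1 below 0.008 m and z of cap_a in the frame of square1 between 0.045 and 0.051 m) or (horizontal distance between cap_b and square1 below 0.008 m and z of cap_b in the frame of square1 between 0.045 and 0.051 m) or (horizontal distance between cap_c and square1 below 0.008 m and z of cap_c in the frame of square1 between 0.045 and 0.051 m)) and ((horizontal distance between cap_a and square2 below 0.008 m and z of cap_a in the frame of square2 between 0.045 and 0.051 m) or (horizontal distance between cap_b and square2 below 0.008 m and z of cap_b in the frame of square2 between 0.045 and 0.051 m) or (horizontal distance between cap_c and square2 below 0.008 m and z of cap_c in the frame of square2 between 0.045 and 0.051 m)) and ((horizontal distance between cap_a and square3 below 0.008 m and z of cap_a in the frame of square3 between 0.045 and 0.051 m) or (horizontal distance between cap_b and square3 below 0.008 m and z of cap_b in the frame of square3 between 0.045 and 0.051 m) or (horizontal distance between cap_c and square3 below 0.008 m and z of cap_c in the frame of square3 between 0.045 and 0.051 m)) and horizontal distance between cap_set and square0 below 0.008 m and z of cap_set in the frame of square0 between 0.045 and 0.051 m and angle between each of cap_set, cap_a, cap_b, cap_c's own z axis and vertical above 3.04 rad and linear speed of each of cap_set, cap_a, cap_b, cap_c below 0.02 m/s and (angle between the x axis of cap_set and the x axis of board, either way round below 0.15 rad or angle between the x axis of cap_set and the y axis of board, either way round below 0.15 rad) and (angle between the x axis of cap_a and the x axis of board, either way round below 0.15 rad or angle between the x axis of cap_a and the y axis of board, either way round below 0.15 rad) and (angle between the x axis of cap_b and the x axis of board, either way round below 0.15 rad or angle between the x axis of cap_b and the y axis of board, either way round below 0.15 rad) and (angle between the x axis of cap_c and the x axis of board, either way round below 0.15 rad or angle between the x axis of cap_c and the y axis of board, either way round below 0.15 rad)); the robot touches nothing.
It fails at once if the cap already on the board is moved more than 8 mm (distance of cap_set from where it was at the start of the episode above 0.008 m).
It fails at once if the spray can is moved more than 25 mm or tipped (distance of spray_can from where it was at the start of the episode above 0.025 m or angle between spray_can's own z axis and vertical above 0.3 rad).
It fails at once if the tub is moved more than 25 mm or tipped (distance of tub from where it was at the start of the episode above 0.025 m or angle between tub's own z axis and vertical above 0.3 rad).
It fails at once if the wrench is moved more than 25 mm or tipped (distance of wrench from where it was at the start of the episode above 0.025 m or angle between wrench's own z axis and vertical above 0.3 rad).
It also fails if it takes over 72 s, if anything falls off the work surface, if the arm or the gripper's body presses on something with over 40 N, if the wrist force passes 120 N, or if a joint passes its speed limit or range.

ROBOT

A 6-joint arm with a two-finger parallel gripper is mounted at the origin on the work surface. World frame = base frame: x ahead of the robot, y to its left, z up, the work surface at z = 0. Lengths are in m, angles in rad, forces in N, time in s.
With the tool pointing down it reaches from about 0.375 to 0.9 m from the base axis. Payload 3.1 kg.
Tool frame: the origin (TCP) lies at the very end of the fingers, on their centre line; the grasp point (between the pads) lies 19 mm behind it; z points along the fingers, y is the direction in which the jaws open and shut (so a half turn about z gives the same grasp; the last joint's range is limited). The gripper opens to 87 mm and grips with 3 to 60 N. Pads are 19 mm wide; open, the fingers measure 117 mm over their backs; the gripper's body (75 mm by 190 mm) begins 51 mm behind the grasp point.
Start: joints at [1.141, 0.527, 1.433, -0, 1.181, -0.178], TCP at [0.155, 0.605, 0.223] pointing down, gripper open.
Joint ranges: [-3.08, 3.08], [-0.75, 2.2], [0.22, 2.44], [-1.43, 4.57], [0, 2.65], [-2.85, 2.85]. Speed limits (rad/s): [2.79, 2.79, 3.14, 3.14, 3.14, 3.14].

INTERFACE

Orientations are given as a unit quaternion [x, y, z, w].
In Python, from rig import robot gives the robot as it stands. The module is installed in compiled form; this text tells all that it offers.
- The arm moves only by the tool send_rows, never from a script. Its argument "deltas" is a list of rows, each an object of numbers: "tx", "ty", "tz": the shift along the tool's x, y, z in cm; "rx", "ry", "rz": the turn, a rotation vector about the tool's x, y, z in rad. A call has 1 to 5 rows; each row is the pose to reach, as a shift and turn from the pose commanded when the call began, along the tool's axes at that moment; what a row does not reach only later rows make up. A row lasts 1/12 s, in which the tool goes at most 41.7 mm and 7.16 degrees, less where a joint would pass 70% of its speed; a pose out of reach is approached as far as the arm can. A call with a gripper value outside its range is refused whole. "claw" is the finger opening in cm, from 0 to 8.7, set as the call begins (left out, the last holds). The fingers move at their own pace and stop on an object; "squeeze" is the grip in N (left out, the last holds). Time passes only in rows, so rows that repeat a pose let the fingers close. It gives the time, the measured TCP pose, the force and the opening at its end, in the units of the state.
- robot.get_obs(): the state, without advancing time (a new reading comes with each control period).
- robot.camera(name): name is "side" or "top"; returns a dict with "color" (420x560x3 uint8, red, green, blue), "z_map" (420x560 float32, m along the optical axis (not along the pixel's ray), 0 where there is no reading), "intrinsics" (3x3 intrinsics, pixels), "R" (3x3) and "t" (3): a world point X has camera coordinates R X + t. Camera axes: x right, y down, z forward; pixel columns grow to the right and rows downward; lengths in m; the calibration is good to about 2 mm. A picture is of the moment at which its call begins.
- robot.hand_in(): hands the job in, once; it reports no verdict.
Trained networks look in the newest picture that a camera, given by its name, has taken for a name from the list of things; names that differ only in an ending like _2 or _b are one class to them, and where a whole thing is asked for, a point or a joint stands for the part that bears it (a point fixed in the world has none). Each returns a list of dicts, best first, with "p" (0 to 1); they miss things now and then, are a little off and sometimes report something else, mostly with a low value. They report only what shows in the picture. A call takes as long as a camera call. They do not tell look-alikes from the thing itself.
- robot.outline_of(label, camera): "pixels" (420x560 bool, what is visible of it) and "xy" ([column, row] in pixels, amid what is visible of it).
- robot.tip_of(label, camera): "xy" ([column, row] in pixels: a listed point, or the origin of a listed thing).
The state is a dict: "time": time; "q": joint angles; "joint_velocities": joint speeds; "joint_torque": joint torques, N m; "position": TCP position; "tool_rot": TCP orientation; "ft_force": force on the tool from outside, world axes, zero at the start; "moment": the same for the moment, N m; "grip_width": finger opening in m.
Only numpy, scipy, OpenCV 4.12 (cv2) and the standard library are available. Lean on these libraries where they do the work, as an engineer would, in place of code of your own. Each camera call takes 0.05 s, during which the arm holds its last target.

## Working session

There is one attempt and no reset: what is moved stays moved. The work goes in short steps, Python scripts to look and compute and a tool call to move; the robot and the scene stay as the last step left them, time stands still between calls to the robot, and variables do not carry over. Pictures are saved under pics/ and viewed, and the job is handed in when it is done.

Besides the shell and the picture viewer there is one more tool, called after "Request:" as name([rows], argument=value, ...), one row to a line, values as JSON. send_rows: Moves the arm, as the interface text tells. Its arguments: {"type":"object","properties":{"deltas":{"type":"array","items":{"type":"object","properties":{"tx":{"type":"number"},"ty":{"type":"number"},"tz":{"type":"number"},"rx":{"type":"number"},"ry":{"type":"number"},"rz":{"type":"number"}}}},"claw":{"type":"number"},"squeeze":{"type":"number"}},"required":["deltas"]}

```bash
mkdir -p pics; python3 - <<'E'
from rig import robot
import cv2,numpy as np
o=robot.get_obs();print({k:np.round(v,3) for k,v in o.items()})
for n in ("top","side"):
    c=robot.camera(n);cv2.imwrite(f"pics/{n}0.png",c["color"][:,:,::-1]);np.savez(f"/tmp/{n}0.npz",**c)
    print(n,c["intrinsics"],c["R"],c["t"])
    for l in ["board","cap_a","cap_c","cap_set","spray_can","tub","wrench"]:
        print(l,[(round(float(d["p"]),2),np.round(d["xy"])) for d in robot.outline_of(l,n)])
    for l in ["square0","square1","cap_a","cap_c"]:
        print("tip",l,[(round(float(d["p"]),2),np.round(d["xy"],1)) for d in robot.tip_of(l,n)])
E
```

```text
{'time': np.float64(0.0), 'q': array([ 1.142,  0.529,  1.434, -0.   ,  1.181, -0.179]), 'joint_velocities': array([ 0.   ,  0.   , -0.001,  0.   , -0.002,  0.003]), 'joint_torque': array([-2.0000e-03, -4.4004e+01, -1.7659e+01,  6.3000e-02,  5.8000e-02,
       -0.0000e+00]), 'position': array([0.155, 0.605, 0.222]), 'tool_rot': array([ 0.125,  0.992, -0.001, -0.   ]), 'ft_force': array([-0.162,  0.387, -0.426]), 'moment': array([ 0.028,  0.023, -0.032]), 'grip_width': np.float64(0.087)}
top [[545.40990972   0.         279.41672421]
 [  0.         545.40990972 209.13090523]
 [  0.           0.           1.        ]] [[ 0.01077997 -0.99966326 -0.02360427]
 [-0.98267001 -0.00622234 -0.1852591 ]
 [ 0.18504984  0.0251923  -0.98240618]] [-0.04415494  0.63415626  1.08073356]
board [(0.76, array([172., 236.]))]
cap_a [(0.85, array([382., 268.])), (0.85, array([338., 202.])), (0.73, array([267., 310.])), (0.64, array([302., 262.])), (0.6, array([386., 161.])), (0.57, array([302., 161.])), (0.56, array([174., 233.]))]
cap_c [(0.85, array([382., 268.])), (0.85, array([338., 202.])), (0.73, array
[... 1858 characters left out ...]
.])), (0.67, array([235., 168.]))]
tip square0 [(0.97, array([211.5, 156.9])), (0.96, array([232.1, 176.8])), (0.92, array([183.3, 178.7])), (0.79, array([203.7, 194.9]))]
tip square1 [(0.97, array([211.5, 156.9])), (0.96, array([232.1, 176.8])), (0.92, array([183.3, 178.7])), (0.79, array([203.7, 194.9]))]
tip cap_a [(0.96, array([197.1, 238.7])), (0.85, array([374.4, 247.4])), (0.8, array([296.4, 283.7])), (0.67, array([250.1, 235.1])), (0.67, array([314.2, 238.3])), (0.62, array([320.6, 207.2]))]
tip cap_c [(0.96, array([197.1, 238.7])), (0.85, array([374.4, 247.4])), (0.8, array([296.4, 283.7])), (0.67, array([250.1, 235.1])), (0.67, array([314.2, 238.3])), (0.62, array([320.6, 207.2]))]
```

View pics/top0.png

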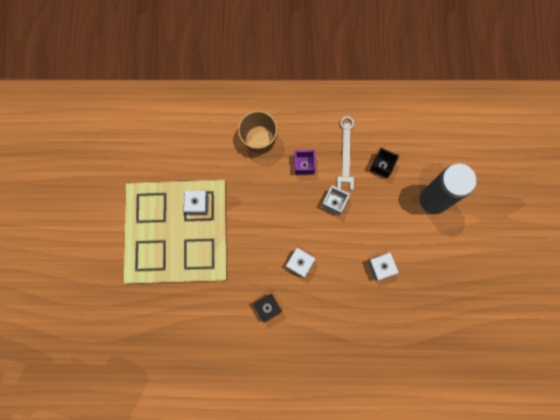

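View pics/side0.png

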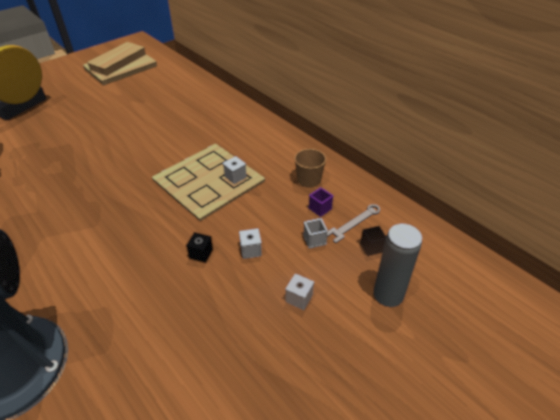

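Top view: the board is centred near (175,232), with cap_set at (195,202) in its far-right square. The silver mouth-down caps are at (301,262) and (383,267). The mouth-up cap is at (336,200), right beside the wrench jaw (346,185). Black look-alikes are at (267,308) and (384,162), a purple one at (305,162), and the can at (446,190).

```bash
cat > h.py <<'E'
import numpy as np,cv2
def world(c):
    K=c["intrinsics"];z=c["z_map"].astype(float);h,w=z.shape
    u,v=np.meshgrid(np.arange(w),np.arange(h))
    P=np.stack([(u-K[0,2])/K[0,0]*z,(v-K[1,2])/K[1,1]*z,z],-1)
    W=(P-c["t"])@c["R"]
    W[z==0]=np.nan
    return W
def proj(c,X):
    p=c["R"]@np.asarray(X)+c["t"];p=c["intrinsics"]@p;return p[:2]/p[2]
def ray(c,uv,z):
    K=c["intrinsics"];d=c["R"].T@np.array([(uv[0]-K[0,2])/K[0,0],(uv[1]-K[1,2])/K[1,1],1]);o=-c["R"].T@c["t"]
    return o+d*(z-o[2])/d[2]
def rect(pts):
    r=cv2.minAreaRect((pts[:,:2]*1000).astype(np.float32));return np.round(r[0],1),np.round(r[1],1),round(r[2],1)
E
python3 - <<'E'
import numpy as np,cv2
from h import *
for n in("top","side"):
    c=dict(np.load(f"/tmp/{n}0.npz"));W=world(c);col=c["color"].astype(int)
    H=W[...,2]
    print(n,"table z",np.nanmedian(H[np.abs(H)<.01]))
    # blobs above table
    m=((H>.03)&(W[...,0]<1.0)&(W[...,0]>.2)&(abs(W[...,1])<.6)).astype(np.uint8)
    k,L,S,C=cv2.connectedComponentsWithStats(m)
    for i in range(1,k):
        if S[i,4]<60: continue
        p=W[L==i];top=np.nanpercentile(p[:,2],95)
        q=p[p[:,2]>top-.006]
        print(C[i].round(),"n",S[i,4],"ztop %.3f"%top,rect(q),"col",np.median(col[L==i],0))
    sat=(col.max(-1)-col.min(-1))
    # board
    m=((H>.006)&(H<.018)&(W[...,1]>0.0)&(W[...,1]<.6)&(W[...,0]>.3)&(W[...,0]<.9)).astype(np.uint8)
    k,L,S,C=cv2.connectedComponentsWithStats(m)
    for i in range(1,k):
        if S[i,4]>1500: print("board",rect(W[L==i]),np.nanmedian(W[L==i][:,2]))
    if n=="top":
        for uv in [(197.3,207.4),(153.3,207.7),(148.4,253.9),(195.7,255.4)]: print(ray(c,uv,.012).round(4))
E
```

```text
top table z -0.0007511458040040953
[257. 128.] n 646 ztop 0.076 (array([803.4,  10.4]), array([83.3, 81.1]), 0.8) col [91. 66. 41.]
[385. 161.] n 231 ztop 0.050 (array([ 743.9, -264.1]), array([43.9, 45.1]), 65.3) col [28. 25. 23.]
[305. 161.] n 223 ztop 0.050 (array([744.9, -92.1]), array([44.9, 43.1]), 0.7) col [114.  55. 115.]
[449. 188.] n 1720 ztop 0.191 (array([ 668.3, -375.1]), array([59.4, 59.3]), 43.4) col [109.   95.5  90.5]
[336. 199.] n 201 ztop 0.050 (array([ 660. , -157.9]), array([43.9, 44.1]), 65.9) col [167. 167. 167.]
[195. 202.] n 524 ztop 0.062 (array([650.6, 140.1]), array([44.2, 44.9]), 0.9) col [208.  214.  218.5]
[300. 262.] n 462 ztop 0.051 (array([525., -83.]), array([43.8, 44.1]), 59.7) col [210. 218. 224.]
[383. 266.] n 488 ztop 0.051 (array([ 518.4, -255. ]), array([43.9, 44.7]), 20.1) col [210. 217. 223.]
[267. 308.] n 474 ztop 0.051 (array([431.1, -15.2]), array([43.8, 43.9]), 30.9) col [51. 48. 46.]
board (array([594.6, 190.1]), array([221. , 222.1]), 2.3) 0.011175567992002158
[0.646  0.1421 0.012 ]
[0.6448 0.2387 0.012 ]
[0.5433 0.2439 0.012 ]
[0.541 
[... 239 characters left out ...]
 115.  104.5]
[320. 198.] n 285 ztop 0.051 (array([743.3, -92.2]), array([46.7, 46.8]), 1.8) col [55. 24. 63.]
[315. 229.] n 304 ztop 0.051 (array([ 658.5, -158.1]), array([46.4, 44.4]), 66.1) col [100.5  97.   94.5]
[394. 258.] n 2789 ztop 0.192 (array([ 666.5, -374.6]), array([59. , 60.3]), 13.4) col [57. 57. 55.]
[249. 240.] n 390 ztop 0.051 (array([523.7, -82.8]), array([46.3, 44. ]), 60.4) col [169.  170.  171.5]
[198. 243.] n 432 ztop 0.051 (array([429.4, -15. ]), array([47.1, 45.4]), 31.8) col [20. 19. 20.]
[299. 288.] n 524 ztop 0.051 (array([ 517.3, -255. ]), array([46.4, 45. ]), 20.9) col [169. 164. 167.]
board (array([592.3, 190.1]), array([222. , 227.1]), 2.6) 0.01326682517761568
```

```bash
python3 - <<'E'
import numpy as np,cv2
c=dict(np.load("/tmp/top0.npz"));im=c["color"][:,:,::-1]
a=cv2.resize(im[140:330,240:480],None,fx=3.3,fy=3.1,interpolation=cv2.INTER_CUBIC);cv2.imwrite("pics/t0z.png",a)
c=dict(np.load("/tmp/side0.npz"));im=c["color"][:,:,::-1]
a=cv2.resize(im[140:320,150:420],None,fx=2.9,fy=2.9,interpolation=cv2.INTER_CUBIC);cv2.imwrite("pics/s0z.png",a)
E
```

```text
(no output)
```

View pics/t0z.png

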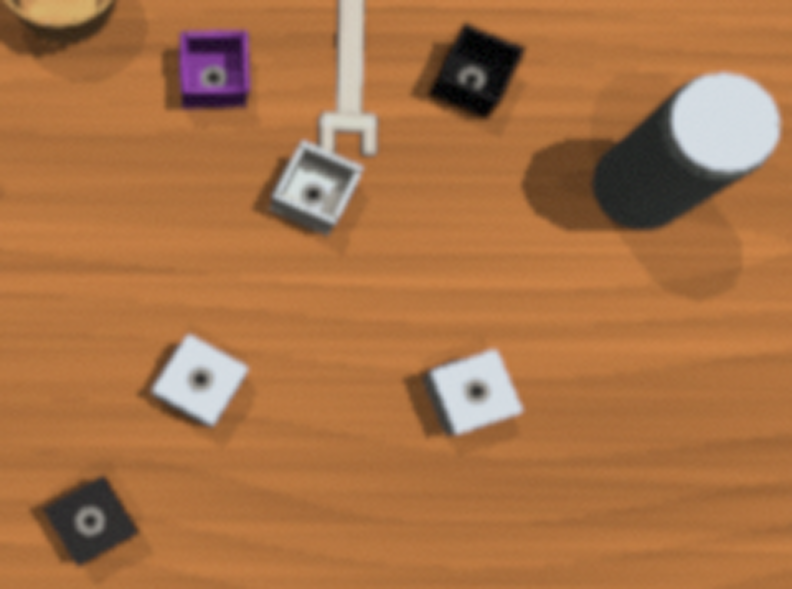

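View pics/s0z.png

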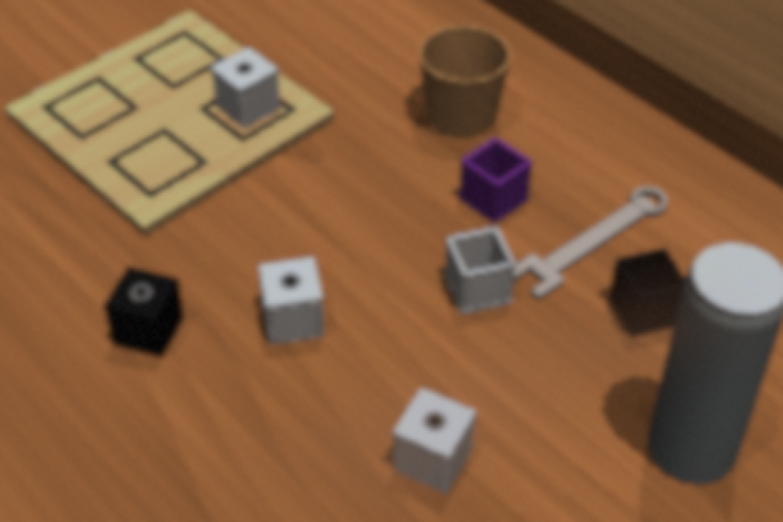

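```bash
python3 - <<'E'
import numpy as np,cv2
from h import *
from scipy.optimize import minimize
res=[]
for n in("top","side"):
    c=dict(np.load(f"/tmp/{n}0.npz"));col=c["color"].astype(np.float32).mean(-1);col=cv2.GaussianBlur(col,(3,3),0)
    def pts(p,half):
        x,y,a=p;ca,sa=np.cos(a),np.sin(a)
        s=np.linspace(-half,half,24)
        sq=np.concatenate([np.stack([s,0*s+half],1),np.stack([s,0*s-half],1),np.stack([0*s+half,s],1),np.stack([0*s-half,s],1)])
        o=[]
        for i,j in((-1,1),(1,1),(-1,-1)):
            q=sq+np.array([i,j])*.0525
            o.append(q)
        o=np.concatenate(o);return np.c_[o@np.array([[ca,sa],[-sa,ca]])+[x,y],np.full(len(o),.012)]
    def f(p):
        X=pts(p,.030);q=(X@c["R"].T+c["t"])@c["intrinsics"].T;q=(q[:,:2]/q[:,2:]).astype(np.float32)
        return float(cv2.remap(col,q[None,:,0],q[None,:,1],cv2.INTER_LINEAR).mean())
    best=min((minimize(f,[.594+dx,.19+dy,a],method="Nelder-Mead",options=dict(initial_simplex=[[.594+dx,.19+dy,a],[.598+dx,.19+dy,a],[.594+dx,.194+dy,a],[.594+dx,.19+dy,a+.03]])) for dx in(-.004,0,.004) for dy in(-.004,0,.004) for a in(-.02,.02,.05)),key=lambda r:r.fun)
    x,y,a=best.x;print(n,best.x.round(4),best.fun)
    for i,j in((1,-1),(-1,1),(1,1),(-1,-1)):
        print((i,j),(x+.0525*(i*np.cos(a)-j*np.sin(a))).round(4),(y+.0525*(i*np.sin(a)+j*np.cos(a))).round(4))
    W=world(c);H=W[...,2]
    m=(H>.005)&(H<.03)&(W[...,0]>.66)&(W[...,0]<.9)&(W[...,1]<-.13)&(W[...,1]>-.22)
    q=W[m&(c["color"].min(-1)>90)];print("wrench pts",len(q),q.min(0),q.max(0))
E
```

```text
top [0.5952 0.1898 0.0431] 99.57703399658203
(1, -1) 0.6499 0.1396
(-1, 1) 0.5405 0.24
(1, 1) 0.6454 0.2445
(-1, -1) 0.545 0.1351
wrench pts 486 [ 0.66060219 -0.2005864   0.00501772] [ 0.8561974  -0.13839862  0.02263675]
side [0.5952 0.1923 0.0437] 106.90254211425781
(1, -1) 0.6499 0.1421
(-1, 1) 0.5404 0.2424
(1, 1) 0.6453 0.247
(-1, -1) 0.545 0.1375
wrench pts 443 [ 0.66010202 -0.20207581  0.00524006] [ 0.85700537 -0.13740951  0.0296018 ]
```

```bash
cat > plan.py <<'E'
import numpy as np
from scipy.spatial.transform import Rotation as Ro
from rig import robot
def rot(psi,tilt=0):
    # psi deg: direction of tool y; tilt deg: z axis leans toward direction psi-90 (outward if psi=~90)
    p=np.radians(psi);y=np.array([np.cos(p),np.sin(p),0]);d=np.array([np.sin(p),-np.cos(p),0]);t=np.radians(tilt)
    z=np.array([0,0,-1])*np.cos(t)+d*np.sin(t);x=np.cross(y,z);return Ro.from_matrix(np.stack([x,y,z],1))
def cur():
    o=robot.get_obs();return np.array(o["position"]),Ro.from_quat(o["tool_rot"])
def legs(wps,start=None):
    P,R=start or cur();y=R.as_matrix()[:,1];print("start",P.round(4),"psi",np.degrees(np.arctan2(y[1],y[0])).round(1))
    for w in wps:
        T=np.array(w[:3]);Rt=rot(*w[3:])
        d=np.round(R.inv().apply(T-P)*100,2);r=np.round((R.inv()*Rt).as_rotvec(),3)
        n=max(np.linalg.norm(d)/4.17,np.linalg.norm(r)/.125)
        print(w,"-> t",d,"r",r,"rows %.1f"%n)
        P=P+R.apply(d/100);R=R*Ro.from_rotvec(r)
E
python3 - <<'E'
from plan import *
legs([(.5243,-.083,.14,60),(.5243,-.083,.016,60),(.5243,-.083,.14,60),(.545,.1363,.14,92.5),(.545,.1363,.028,92.5),(.545,.1363,.14,92.5)])
E
```

```text
start [0.1551 0.6054 0.2225] psi 75.6
(0.5243, -0.083, 0.14, 60) -> t [-52.85 -57.53   8.25] r [-0.     0.     0.273] rows 18.8
(0.5243, -0.083, 0.016, 60) -> t [-0.   0.  12.4] r [-0.  0. -0.] rows 3.0
(0.5243, -0.083, 0.14, 60) -> t [ -0.    0.  -12.4] r [-0.  0. -0.] rows 3.0
(0.545, 0.1363, 0.14, 92.5) -> t [ 9.17 20.03  0.  ] r [-0.     0.    -0.567] rows 5.3
(0.545, 0.1363, 0.028, 92.5) -> t [ 0.   0.  11.2] r [-0.  0. -0.] rows 2.7
(0.545, 0.1363, 0.14, 92.5) -> t [  0.    0.  -11.2] r [-0.  0. -0.] rows 2.7
```

Request:
send_rows([
  {"tx": -2.6,"ty": -2.9},
  {"tx": -5.3,"ty": -5.8},
  {"tx": -7.9,"ty": -8.7},
  {"tx": -10.5,"ty": -11.5},
  {"tx": -13.2,"ty": -14.4},
], claw=8.7, squeeze=25)

```text
schema error: expected keys tx, ty, tz, rx, ry, rz
```

Request:
send_rows([
  {"tx": -2.6,"ty": -2.9},
  {"tx": -5.3,"ty": -5.8},
  {"tx": -7.9,"ty": -8.7},
  {"tx": -10.5,"ty": -11.5},
  {"tx": -13.2,"ty": -14.4},
])

```text
schema error: expected keys tx, ty, tz, rx, ry, rz
```

Request:
send_rows([
  {"tx": -2.6,"ty": -2.9},
  {"tx": -5.3,"ty": -5.8},
  {"tx": -7.9,"ty": -8.7},
  {"tx": -10.5,"ty": -11.5},
  {"tx": -13.2,"ty": -14.4},
])

```text
schema error: expected keys tx, ty, tz, rx, ry, rz
```

Request:
send_rows([
  {"tx": -4,"ty": -4,"tz": 2,"rz": 0.1},
  {"tx": -8,"ty": -8,"tz": 4,"rz": 0.2},
  {"tx": -13.2,"ty": -14.4,"tz": 8.2,"rz": 0.273},
  {"tx": -13.2,"ty": -14.4,"tz": 8.2,"rz": 0.273},
  {"tx": -13.2,"ty": -14.4,"tz": 8.2,"rz": 0.273},
])

```text
schema error: expected keys tx, ty, tz, rx, ry, rz
```

Request:
send_rows([
  {"tz": 0},
])

```text
schema error: expected keys tx, ty, tz, rx, ry, rz
```

```bash
python3 - <<'E'
from plan import *
legs([(.5243,-.083,.14,60),(.5243,-.083,.016,60)])
print(robot.get_obs()["q"])
import cv2
c=robot.camera("top");cv2.imwrite("pics/t1.png",c["color"][:,:,::-1]);c=robot.camera("side");cv2.imwrite("pics/s1.png",c["color"][:,:,::-1])
E
```

```text
start [0.1551 0.6054 0.2225] psi 75.6
(0.5243, -0.083, 0.14, 60) -> t [-52.85 -57.53   8.25] r [-0.     0.     0.273] rows 18.8
(0.5243, -0.083, 0.016, 60) -> t [-0.   0.  12.4] r [-0.  0. -0.] rows 3.0
[ 1.14151701e+00  5.27515214e-01  1.43268643e+00 -3.96557354e-06
  1.18139393e+00 -1.78494861e-01]
```

View pics/s1.png

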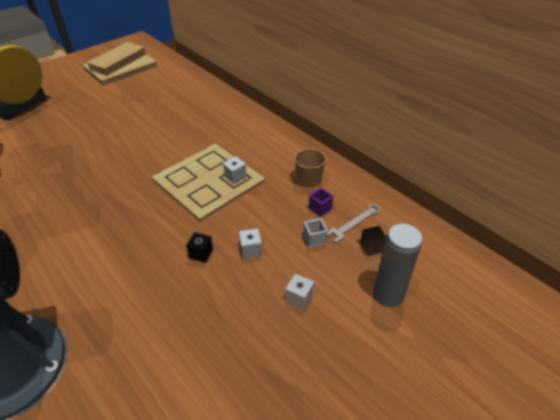

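The calls were refused because every row needs all six keys. The scene is unchanged, so I'm resending.

Request:
send_rows([
  {"tx": -2.6,"ty": -2.9,"tz": 0,"rx": 0,"ry": 0,"rz": 0},
  {"tx": -5.3,"ty": -5.8,"tz": 0,"rx": 0,"ry": 0,"rz": 0},
  {"tx": -7.9,"ty": -8.7,"tz": 0,"rx": 0,"ry": 0,"rz": 0},
  {"tx": -10.5,"ty": -11.5,"tz": 0,"rx": 0,"ry": 0,"rz": 0},
  {"tx": -13.2,"ty": -14.4,"tz": 0,"rx": 0,"ry": 0,"rz": 0},
], claw=8.7, squeeze=25)

```text
time: 1.72
position: [0.2476, 0.4319, 0.2227]
tool_rot: [0.125, 0.992, 0.0, 0.0]
ft_force: [0.9, 0.0, -0.0]
grip_width: 0.0869
```

Request:
send_rows([
  {"tx": -2.6,"ty": -2.9,"tz": 0,"rx": 0,"ry": 0,"rz": 0},
  {"tx": -5.3,"ty": -5.8,"tz": 0,"rx": 0,"ry": 0,"rz": 0},
  {"tx": -7.9,"ty": -8.7,"tz": 0,"rx": 0,"ry": 0,"rz": 0},
  {"tx": -10.5,"ty": -11.5,"tz": 0,"rx": 0,"ry": 0,"rz": 0},
  {"tx": -13.2,"ty": -14.4,"tz": 0,"rx": 0,"ry": 0,"rz": 0},
])

```text
time: 2.13
position: [0.3399, 0.2594, 0.2229]
tool_rot: [0.125, 0.992, 0.0, 0.0]
ft_force: [1.9, 0.4, 1.0]
grip_width: 0.0871
```

Request:
send_rows([
  {"tx": -2.6,"ty": -2.9,"tz": 0,"rx": 0,"ry": 0,"rz": 0},
  {"tx": -5.3,"ty": -5.8,"tz": 0,"rx": 0,"ry": 0,"rz": 0},
  {"tx": -7.9,"ty": -8.7,"tz": 0,"rx": 0,"ry": 0,"rz": 0},
  {"tx": -10.5,"ty": -11.5,"tz": 0,"rx": 0,"ry": 0,"rz": 0},
  {"tx": -13.2,"ty": -14.4,"tz": 0,"rx": 0,"ry": 0,"rz": 0},
])

```text
time: 2.55
position: [0.432, 0.0869, 0.2229]
tool_rot: [0.125, 0.992, 0.0, 0.0]
ft_force: [1.0, 1.0, 0.4]
grip_width: 0.0872
```

```bash
python3 - <<'E'
from plan import *
legs([(.5243,-.083,.14,60),(.5243,-.083,.016,60)])
print(robot.get_obs()["q"].round(3),robot.get_obs()["time"])
import cv2
c=robot.camera("side");cv2.imwrite("pics/s1.png",c["color"][:,:,::-1])
E
```

```text
start [0.432  0.0869 0.2229] psi 75.6
(0.5243, -0.083, 0.14, 60) -> t [-13.15 -14.17   8.29] r [0.    0.001 0.273] rows 5.0
(0.5243, -0.083, 0.016, 60) -> t [-1.00e-02 -0.00e+00  1.24e+01] r [ 0.    -0.001 -0.   ] rows 3.0
[-0.056  0.28   1.875  0.     0.987 -1.376] 2.55
```

View pics/s1.png

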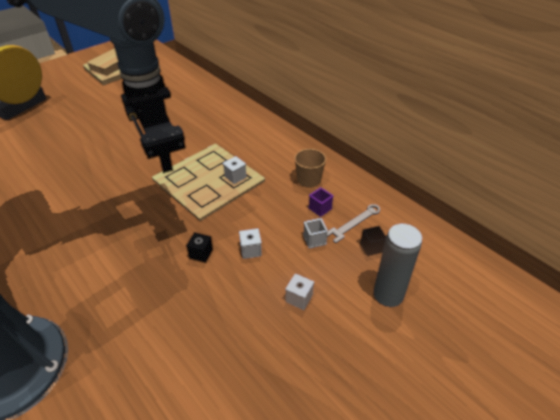

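The side view shows the arm above the bench near the board's near edge, with all the caps still in place. Commands track well, so I'm moving on to cap 1.

Request:
send_rows([
  {"tx": -4,"ty": -4,"tz": 0,"rx": 0,"ry": 0,"rz": 0.1},
  {"tx": -13.15,"ty": -14.15,"tz": 8.3,"rx": 0,"ry": 0,"rz": 0.273},
  {"tx": -13.15,"ty": -14.15,"tz": 8.3,"rx": 0,"ry": 0,"rz": 0.273},
  {"tx": -13.15,"ty": -14.15,"tz": 8.3,"rx": 0,"ry": 0,"rz": 0.273},
  {"tx": -13.15,"ty": -14.15,"tz": 8.3,"rx": 0,"ry": 0,"rz": 0.273},
])

```text
time: 3.02
position: [0.5221, -0.0779, 0.1419]
tool_rot: [0.259, 0.966, 0.0, 0.001]
ft_force: [0.7, -0.4, 0.1]
grip_width: 0.087
```

Request:
send_rows([
  {"tx": 0,"ty": 0,"tz": 0,"rx": 0,"ry": 0,"rz": 0},
  {"tx": 0,"ty": 0,"tz": 0,"rx": 0,"ry": 0,"rz": 0},
])

```text
time: 3.18
position: [0.5214, -0.0777, 0.1411]
tool_rot: [0.261, 0.965, 0.0, -0.001]
ft_force: [-0.4, -0.4, -0.3]
grip_width: 0.087
```

```bash
python3 - <<'E'
from plan import *
legs([(.5243,-.083,.14,60),(.5243,-.083,.016,60)])
E
```

```text
start [ 0.5214 -0.0777  0.1411] psi 59.8
(0.5243, -0.083, 0.14, 60) -> t [-0.51 -0.31  0.11] r [-0.    -0.002 -0.004] rows 0.1
(0.5243, -0.083, 0.016, 60) -> t [-0.   0.  12.4] r [-0. -0.  0.] rows 3.0
```

Request:
send_rows([
  {"tx": -0.5,"ty": -0.3,"tz": 2,"rx": 0,"ry": 0,"rz": 0},
  {"tx": -0.5,"ty": -0.3,"tz": 5,"rx": 0,"ry": 0,"rz": 0},
  {"tx": -0.5,"ty": -0.3,"tz": 8.5,"rx": 0,"ry": 0,"rz": 0},
  {"tx": -0.5,"ty": -0.3,"tz": 11,"rx": 0,"ry": 0,"rz": 0},
  {"tx": -0.5,"ty": -0.3,"tz": 12.5,"rx": 0,"ry": 0,"rz": 0},
])

```text
time: 3.6
position: [0.5223, -0.0793, 0.0161]
tool_rot: [0.258, 0.966, 0.0, -0.002]
ft_force: [0.5, -0.3, 0.3]
grip_width: 0.087
```

Request:
send_rows([
  {"tx": 0,"ty": 0,"tz": 0,"rx": 0,"ry": 0,"rz": 0},
  {"tx": 0,"ty": 0,"tz": 0,"rx": 0,"ry": 0,"rz": 0},
  {"tx": 0,"ty": 0,"tz": 0,"rx": 0,"ry": 0,"rz": 0},
  {"tx": 0,"ty": 0,"tz": 0,"rx": 0,"ry": 0,"rz": 0},
  {"tx": 0,"ty": 0,"tz": 0,"rx": 0,"ry": 0,"rz": 0},
], claw=3, squeeze=25)

```text
time: 4.02
position: [0.525, -0.0815, 0.0191]
tool_rot: [0.259, 0.966, -0.0, 0.001]
ft_force: [-0.1, -0.3, -0.6]
grip_width: 0.0616
```

Request:
send_rows([
  {"tx": 0,"ty": 0,"tz": 0,"rx": 0,"ry": 0,"rz": 0},
  {"tx": 0,"ty": 0,"tz": 0,"rx": 0,"ry": 0,"rz": 0},
  {"tx": 0,"ty": 0,"tz": 0,"rx": 0,"ry": 0,"rz": 0},
])

```text
time: 4.27
position: [0.5244, -0.0816, 0.0181]
tool_rot: [0.259, 0.966, -0.0, 0.001]
ft_force: [-0.2, 0.2, 4.4]
grip_width: 0.0438
```

```bash
python3 - <<'E'
from plan import *
legs([(.5243,-.083,.14,60),(.545,.1363,.14,92.5),(.545,.1363,.029,92.5),(.545,.1363,.14,92.5)])
E
```

```text
start [ 0.5244 -0.0816  0.0181] psi 60.0
(0.5243, -0.083, 0.14, 60) -> t [ -0.08  -0.12 -12.19] r [ 0.     0.001 -0.   ] rows 2.9
(0.545, 0.1363, 0.14, 92.5) -> t [ 9.18 20.02  0.  ] r [ 0.     0.    -0.568] rows 5.3
(0.545, 0.1363, 0.029, 92.5) -> t [ 0.   0.  11.1] r [0. 0. 0.] rows 2.7
(0.545, 0.1363, 0.14, 92.5) -> t [ -0.    0.  -11.1] r [0. 0. 0.] rows 2.7
```

Request:
send_rows([
  {"tx": 0,"ty": 0,"tz": 0,"rx": 0,"ry": 0,"rz": 0},
  {"tx": 0,"ty": 0,"tz": -1,"rx": 0,"ry": 0,"rz": 0},
  {"tx": 0,"ty": 0,"tz": -4,"rx": 0,"ry": 0,"rz": 0},
  {"tx": 0,"ty": 0,"tz": -8,"rx": 0,"ry": 0,"rz": 0},
  {"tx": 0,"ty": 0,"tz": -12.2,"rx": 0,"ry": 0,"rz": 0},
])

```text
time: 4.68
position: [0.5224, -0.0809, 0.1395]
tool_rot: [0.259, 0.966, 0.0, -0.002]
ft_force: [1.0, 0.1, -0.5]
grip_width: 0.0438
```

Request:
send_rows([
  {"tx": 1.5,"ty": 3,"tz": 0,"rx": 0,"ry": 0,"rz": -0.1},
  {"tx": 3,"ty": 6.5,"tz": 0,"rx": 0,"ry": 0,"rz": -0.2},
  {"tx": 4.5,"ty": 10,"tz": 0,"rx": 0,"ry": 0,"rz": -0.3},
  {"tx": 6,"ty": 13.5,"tz": 0,"rx": 0,"ry": 0,"rz": -0.4},
  {"tx": 7.5,"ty": 17,"tz": 0,"rx": 0,"ry": 0,"rz": -0.5},
])

```text
time: 5.1
position: [0.5436, 0.1049, 0.1396]
tool_rot: [0.01, 1.0, 0.0, -0.0]
ft_force: [-0.1, -0.2, -1.0]
grip_width: 0.0438
```

Request:
send_rows([
  {"tx": 0,"ty": 0,"tz": 0,"rx": 0,"ry": 0,"rz": 0},
  {"tx": 0,"ty": 0,"tz": 0,"rx": 0,"ry": 0,"rz": 0},
  {"tx": 0,"ty": 0,"tz": 0,"rx": 0,"ry": 0,"rz": 0},
])

```text
time: 5.35
position: [0.5436, 0.1032, 0.1391]
tool_rot: [0.012, 1.0, -0.0, -0.0]
ft_force: [0.1, -0.5, -1.7]
grip_width: 0.0437
```

```bash
python3 - <<'E'
from plan import *
legs([(.545,.1363,.14,92.5),(.545,.1363,.03,92.5)])
import cv2
for n in("top","side"):
    c=robot.camera(n);cv2.imwrite(f"pics/{n}2.png",c["color"][:,:,::-1])
E
```

```text
start [0.5436 0.1032 0.1391] psi 88.7
(0.545, 0.1363, 0.14, 92.5) -> t [-0.06  3.31 -0.09] r [-0.    -0.001 -0.067] rows 0.8
(0.545, 0.1363, 0.03, 92.5) -> t [ 0.  0. 11.] r [-0.  0. -0.] rows 2.6
```

View pics/side2.png

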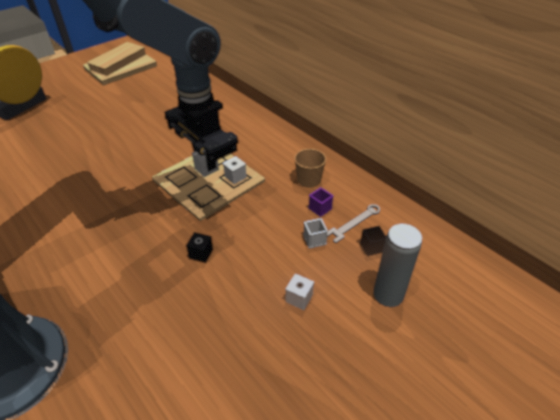

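The cap is held near (202,160), above the board and left of cap_set. Its pick height was about 0.0175, so I'll place it at about 0.030.

Request:
send_rows([
  {"tx": 0,"ty": 1.5,"tz": 0,"rx": 0,"ry": 0,"rz": -0.03},
  {"tx": -0.05,"ty": 3.3,"tz": 0,"rx": 0,"ry": 0,"rz": -0.066},
  {"tx": -0.05,"ty": 3.3,"tz": 3,"rx": 0,"ry": 0,"rz": -0.066},
  {"tx": -0.05,"ty": 3.3,"tz": 6,"rx": 0,"ry": 0,"rz": -0.066},
  {"tx": -0.05,"ty": 3.3,"tz": 9,"rx": 0,"ry": 0,"rz": -0.066},
])

```text
time: 5.87
position: [0.5463, 0.1349, 0.0489]
tool_rot: [-0.02, 1.0, -0.0, 0.001]
ft_force: [-0.0, 0.3, -1.5]
grip_width: 0.0437
```

Request:
send_rows([
  {"tx": 0,"ty": 0,"tz": 0,"rx": 0,"ry": 0,"rz": 0},
  {"tx": 0,"ty": 0,"tz": 0,"rx": 0,"ry": 0,"rz": 0},
  {"tx": 0,"ty": 0,"tz": 0,"rx": 0,"ry": 0,"rz": 0},
])

```text
time: 6.12
position: [0.5464, 0.1353, 0.0502]
tool_rot: [-0.02, 1.0, -0.0, 0.001]
ft_force: [0.4, 0.4, -1.3]
grip_width: 0.0439
```

```bash
python3 - <<'E'
from plan import *
legs([(.545,.1363,.03,92.5)])
E
```

```text
start [0.5464 0.1353 0.0502] psi 92.3
(0.545, 0.1363, 0.03, 92.5) -> t [0.14 0.1  2.02] r [-0.     0.001 -0.003] rows 0.5
```

Request:
send_rows([
  {"tx": 0.05,"ty": 0.1,"tz": 0.8,"rx": 0,"ry": 0,"rz": 0},
  {"tx": 0.05,"ty": 0.1,"tz": 1.4,"rx": 0,"ry": 0,"rz": 0},
  {"tx": 0.05,"ty": 0.1,"tz": 1.8,"rx": 0,"ry": 0,"rz": 0},
  {"tx": 0.05,"ty": 0.1,"tz": 2.0,"rx": 0,"ry": 0,"rz": 0},
  {"tx": 0.05,"ty": 0.1,"tz": 2.0,"rx": 0,"ry": 0,"rz": 0},
])

```text
time: 6.53
position: [0.545, 0.1373, 0.0301]
tool_rot: [-0.021, 1.0, -0.0, 0.0]
ft_force: [-2.3, -0.5, 3.6]
grip_width: 0.0437
```

Request:
send_rows([
  {"tx": 0,"ty": 0,"tz": 0,"rx": 0,"ry": 0,"rz": 0},
  {"tx": 0,"ty": 0,"tz": 0,"rx": 0,"ry": 0,"rz": 0},
  {"tx": 0,"ty": 0,"tz": 0,"rx": 0,"ry": 0,"rz": 0},
  {"tx": 0,"ty": 0,"tz": 0,"rx": 0,"ry": 0,"rz": 0},
], claw=7)

```text
time: 6.87
position: [0.545, 0.1374, 0.0292]
tool_rot: [-0.021, 1.0, 0.0, 0.0]
ft_force: [-0.3, -0.2, -0.4]
grip_width: 0.0628
```

Request:
send_rows([
  {"tx": 0,"ty": 0,"tz": -1,"rx": 0,"ry": 0,"rz": 0},
  {"tx": 0,"ty": 0,"tz": -4,"rx": 0,"ry": 0,"rz": 0},
  {"tx": 0,"ty": 0,"tz": -8,"rx": 0,"ry": 0,"rz": 0},
  {"tx": 0,"ty": 0,"tz": -12,"rx": 0,"ry": 0,"rz": 0},
], claw=8.7)

```text
time: 7.2
position: [0.5438, 0.1372, 0.1501]
tool_rot: [-0.021, 1.0, -0.0, -0.001]
ft_force: [0.8, -0.7, 0.2]
grip_width: 0.0848
```

```bash
python3 - <<'E'
from plan import *
legs([(.518,-.255,.15,110.5),(.518,-.255,.016,110.5)])
E
```

```text
start [0.5438 0.1372 0.1501] psi 92.4
(0.518, -0.255, 0.15, 110.5) -> t [ 4.230e+00 -3.908e+01  2.000e-02] r [ 0.    -0.003 -0.316] rows 9.4
(0.518, -0.255, 0.016, 110.5) -> t [ 1.00e-02 -0.00e+00  1.34e+01] r [0. 0. 0.] rows 3.2
```

Request:
send_rows([
  {"tx": 0.4,"ty": -3.5,"tz": 0,"rx": 0,"ry": 0,"rz": 0},
  {"tx": 0.8,"ty": -7.5,"tz": 0,"rx": 0,"ry": 0,"rz": 0},
  {"tx": 1.2,"ty": -11.5,"tz": 0,"rx": 0,"ry": 0,"rz": 0},
  {"tx": 1.6,"ty": -15.5,"tz": 0,"rx": 0,"ry": 0,"rz": 0},
  {"tx": 2.1,"ty": -19.5,"tz": 0,"rx": 0,"ry": 0,"rz": 0},
])

```text
time: 7.62
position: [0.5321, -0.06, 0.1502]
tool_rot: [-0.022, 1.0, -0.0, 0.001]
ft_force: [0.8, -0.4, -0.9]
grip_width: 0.0872
```

Request:
send_rows([
  {"tx": 0.4,"ty": -4,"tz": 0,"rx": 0,"ry": 0,"rz": -0.08},
  {"tx": 0.8,"ty": -8,"tz": 0,"rx": 0,"ry": 0,"rz": -0.16},
  {"tx": 1.2,"ty": -12,"tz": 0,"rx": 0,"ry": 0,"rz": -0.24},
  {"tx": 1.6,"ty": -16,"tz": 0,"rx": 0,"ry": 0,"rz": -0.3},
  {"tx": 2.1,"ty": -19.6,"tz": 0,"rx": 0,"ry": 0,"rz": -0.316},
])

```text
time: 8.03
position: [0.5193, -0.2578, 0.15]
tool_rot: [-0.179, 0.984, -0.001, 0.0]
ft_force: [-0.0, 0.4, 0.1]
grip_width: 0.0871
```

Request:
send_rows([
  {"tx": 0,"ty": 0,"tz": 0,"rx": 0,"ry": 0,"rz": 0},
  {"tx": 0,"ty": 0,"tz": 0,"rx": 0,"ry": 0,"rz": 0},
  {"tx": 0,"ty": 0,"tz": 0,"rx": 0,"ry": 0,"rz": 0},
])

```text
time: 8.28
position: [0.5188, -0.2545, 0.1493]
tool_rot: [-0.178, 0.984, 0.001, -0.0]
ft_force: [-0.3, -0.2, -0.3]
grip_width: 0.087
```

```bash
python3 - <<'E'
from plan import *
from h import *
legs([(.518,-.255,.016,110.5)])
for n in("top","side"):
    c=robot.camera(n);cv2.imwrite(f"pics/{n}3.png",c["color"][:,:,::-1]);W=world(c)
    m=(W[...,2]>.055)&(W[...,2]<.067)&(W[...,0]>.46)&(W[...,0]<.75)&(W[...,1]>.08)&(W[...,1]<.3)
    k,L,S,C=cv2.connectedComponentsWithStats(m.astype(np.uint8))
    for i in range(1,k):
        if S[i,4]>60: print(n,C[i],rect(W[L==i]))
E
```

```text
start [ 0.5188 -0.2545  0.1493] psi 110.5
(0.518, -0.255, 0.016, 110.5) -> t [ 0.09 -0.03 13.33] r [ 0.001 -0.    -0.001] rows 3.2
top [194.44547564 201.13921114] (array([650.6, 140.4]), array([44.6, 44.8]), 0.6)
top [194.20898876 250.74382022] (array([546.1, 136.2]), array([44.5, 43.7]), 2.5)
side [233.492891   164.25118483] (array([649.7, 141.1]), array([46.6, 48.3]), 0.7)
side [201.57740586 181.958159  ] (array([544.4, 136.3]), array([46.7, 46.6]), 5.6)
```

View pics/top3.png

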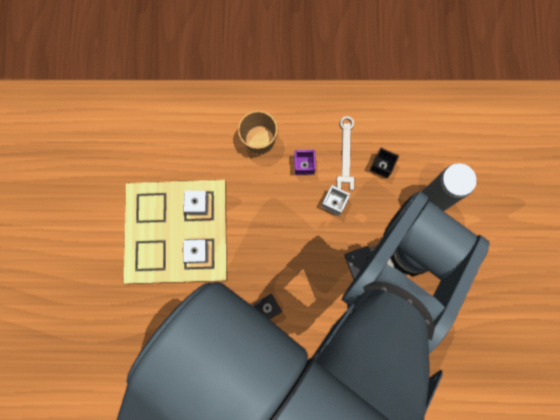

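Cap 1 stands at (0.5452,0.1363) with the right yaw, at pixel (194,251). cap_set is unmoved and the can is clear. Now cap 2.

Request:
send_rows([
  {"tx": 0.05,"ty": 0,"tz": 2.5,"rx": 0,"ry": 0,"rz": 0},
  {"tx": 0.05,"ty": 0,"tz": 6,"rx": 0,"ry": 0,"rz": 0},
  {"tx": 0.05,"ty": 0,"tz": 9.5,"rx": 0,"ry": 0,"rz": 0},
  {"tx": 0.05,"ty": 0,"tz": 12,"rx": 0,"ry": 0,"rz": 0},
  {"tx": 0.05,"ty": 0,"tz": 13.2,"rx": 0,"ry": 0,"rz": 0},
])

```text
time: 8.8
position: [0.5173, -0.2521, 0.0142]
tool_rot: [-0.179, 0.984, 0.002, -0.002]
ft_force: [0.1, 0.2, 0.0]
grip_width: 0.0873
```

Request:
send_rows([
  {"tx": 0,"ty": 0,"tz": 0,"rx": 0,"ry": 0,"rz": 0},
  {"tx": 0,"ty": 0,"tz": 0,"rx": 0,"ry": 0,"rz": 0},
  {"tx": 0,"ty": 0,"tz": 0,"rx": 0,"ry": 0,"rz": 0},
  {"tx": 0,"ty": 0,"tz": 0,"rx": 0,"ry": 0,"rz": 0},
  {"tx": 0,"ty": 0,"tz": 0,"rx": 0,"ry": 0,"rz": 0},
], claw=3)

```text
time: 9.22
position: [0.52, -0.2559, 0.0189]
tool_rot: [-0.178, 0.984, -0.001, 0.001]
ft_force: [-0.4, -0.0, 0.0]
grip_width: 0.062
```

Request:
send_rows([
  {"tx": 0,"ty": 0,"tz": 0,"rx": 0,"ry": 0,"rz": 0},
  {"tx": 0,"ty": 0,"tz": 0,"rx": 0,"ry": 0,"rz": 0},
  {"tx": 0,"ty": 0,"tz": 0,"rx": 0,"ry": 0,"rz": 0},
  {"tx": 0,"ty": 0,"tz": 0,"rx": 0,"ry": 0,"rz": 0},
  {"tx": 0,"ty": 0,"tz": 0,"rx": 0,"ry": 0,"rz": 0},
])

```text
time: 9.63
position: [0.5191, -0.2555, 0.0178]
tool_rot: [-0.178, 0.984, -0.0, 0.0]
ft_force: [-2.0, -0.1, 5.3]
grip_width: 0.0437
```

```bash
python3 - <<'E'
from plan import *
legs([(.518,-.255,.15,110.5),(.54,-.02,.15,110.5),(.5405,.2412,.15,92.5),(.5405,.2412,.03,92.5)])
E
```

```text
start [ 0.5191 -0.2555  0.0178] psi 110.5
(0.518, -0.255, 0.15, 110.5) -> t [  0.08   0.08 -13.22] r [-0.001  0.     0.   ] rows 3.2
(0.54, -0.02, 0.15, 110.5) -> t [-1.029e+01  2.124e+01  1.000e-02] r [0. 0. 0.] rows 5.7
(0.5405, 0.2412, 0.15, 92.5) -> t [-9.200e+00  2.444e+01  2.000e-02] r [0.001 0.    0.314] rows 6.3
(0.5405, 0.2412, 0.03, 92.5) -> t [0.0e+00 1.0e-02 1.2e+01] r [-0.  0.  0.] rows 2.9
```

Request:
send_rows([
  {"tx": 0,"ty": 0,"tz": -1,"rx": 0,"ry": 0,"rz": 0},
  {"tx": 0,"ty": 0,"tz": -4,"rx": 0,"ry": 0,"rz": 0},
  {"tx": 0,"ty": 0,"tz": -8,"rx": 0,"ry": 0,"rz": 0},
  {"tx": 0,"ty": 0,"tz": -11,"rx": 0,"ry": 0,"rz": 0},
  {"tx": 0,"ty": 0,"tz": -13.2,"rx": 0,"ry": 0,"rz": 0},
])

```text
time: 10.05
position: [0.5197, -0.2559, 0.1522]
tool_rot: [-0.178, 0.984, -0.001, 0.001]
ft_force: [-0.3, -0.4, -1.7]
grip_width: 0.0439
```

Request:
send_rows([
  {"tx": -1,"ty": 2.3,"tz": 0,"rx": 0,"ry": 0,"rz": 0},
  {"tx": -2.5,"ty": 6,"tz": 0,"rx": 0,"ry": 0,"rz": 0},
  {"tx": -4.1,"ty": 9.6,"tz": 0,"rx": 0,"ry": 0,"rz": 0},
  {"tx": -5.7,"ty": 13.3,"tz": 0,"rx": 0,"ry": 0,"rz": 0},
  {"tx": -7.2,"ty": 16.9,"tz": 0,"rx": 0,"ry": 0,"rz": 0},
])

```text
time: 10.47
position: [0.5266, -0.0702, 0.1495]
tool_rot: [-0.178, 0.984, 0.0, -0.0]
ft_force: [0.2, -0.1, -1.5]
grip_width: 0.0439
```

Request:
send_rows([
  {"tx": -1.5,"ty": 3.5,"tz": 0,"rx": 0,"ry": 0,"rz": 0},
  {"tx": -3,"ty": 7,"tz": 0,"rx": 0,"ry": 0,"rz": 0},
  {"tx": -4.5,"ty": 10.5,"tz": 0,"rx": 0,"ry": 0,"rz": 0},
  {"tx": -6,"ty": 14,"tz": 0,"rx": 0,"ry": 0,"rz": 0},
  {"tx": -7.2,"ty": 16.9,"tz": 0,"rx": 0,"ry": 0,"rz": 0},
])

```text
time: 10.88
position: [0.5347, 0.1143, 0.1493]
tool_rot: [-0.179, 0.984, 0.0, -0.0]
ft_force: [0.0, -0.2, -0.5]
grip_width: 0.0438
```

Request:
send_rows([
  {"tx": -1.2,"ty": 2.9,"tz": 0,"rx": 0,"ry": 0,"rz": 0.08},
  {"tx": -2.5,"ty": 6,"tz": 0,"rx": 0,"ry": 0,"rz": 0.16},
  {"tx": -4,"ty": 9.5,"tz": 0,"rx": 0,"ry": 0,"rz": 0.24},
  {"tx": -5.05,"ty": 11.9,"tz": 0,"rx": 0,"ry": 0,"rz": 0.314},
  {"tx": -5.05,"ty": 11.9,"tz": 0,"rx": 0,"ry": 0,"rz": 0.314},
])

```text
time: 11.3
position: [0.5407, 0.2459, 0.1494]
tool_rot: [-0.023, 1.0, 0.001, 0.001]
ft_force: [-0.1, 0.3, -1.4]
grip_width: 0.0437
```

Request:
send_rows([
  {"tx": 0,"ty": 0,"tz": 0,"rx": 0,"ry": 0,"rz": 0},
  {"tx": 0,"ty": 0,"tz": 0,"rx": 0,"ry": 0,"rz": 0},
  {"tx": 0,"ty": 0,"tz": 0,"rx": 0,"ry": 0,"rz": 0},
])

```text
time: 11.55
position: [0.5406, 0.2397, 0.149]
tool_rot: [-0.022, 1.0, -0.0, -0.0]
ft_force: [0.2, 0.0, -1.4]
grip_width: 0.0438
```

```bash
python3 - <<'E'
from plan import *
legs([(.5405,.2412,.05,92.5),(.5405,.2412,.03,92.5)])
E
```

```text
start [0.5406 0.2397 0.149 ] psi 92.5
(0.5405, 0.2412, 0.05, 92.5) -> t [-0.01  0.16  9.9 ] r [-0.001 -0.001 -0.   ] rows 2.4
(0.5405, 0.2412, 0.03, 92.5) -> t [-0. -0.  2.] r [ 0.  0. -0.] rows 0.5
```

Request:
send_rows([
  {"tx": 0,"ty": 0.1,"tz": 2.5,"rx": 0,"ry": 0,"rz": 0},
  {"tx": 0,"ty": 0.1,"tz": 5.5,"rx": 0,"ry": 0,"rz": 0},
  {"tx": 0,"ty": 0.1,"tz": 8,"rx": 0,"ry": 0,"rz": 0},
  {"tx": 0,"ty": 0.1,"tz": 9.5,"rx": 0,"ry": 0,"rz": 0},
  {"tx": 0,"ty": 0.1,"tz": 10.3,"rx": 0,"ry": 0,"rz": 0},
])

```text
time: 11.97
position: [0.5395, 0.2399, 0.0439]
tool_rot: [-0.021, 1.0, -0.001, -0.002]
ft_force: [-0.3, 0.3, -0.9]
grip_width: 0.0434
```

Request:
send_rows([
  {"tx": 0,"ty": 0,"tz": 0.4,"rx": 0,"ry": 0,"rz": 0},
  {"tx": 0,"ty": 0,"tz": 0.8,"rx": 0,"ry": 0,"rz": 0},
  {"tx": 0,"ty": 0,"tz": 1.2,"rx": 0,"ry": 0,"rz": 0},
  {"tx": 0,"ty": 0,"tz": 1.5,"rx": 0,"ry": 0,"rz": 0},
  {"tx": 0,"ty": 0,"tz": 1.6,"rx": 0,"ry": 0,"rz": 0},
])

```text
time: 12.38
position: [0.5412, 0.2419, 0.0305]
tool_rot: [-0.022, 1.0, 0.0, 0.0]
ft_force: [0.0, -0.1, -0.9]
grip_width: 0.0435
```

Request:
send_rows([
  {"tx": 0,"ty": 0,"tz": 0,"rx": 0,"ry": 0,"rz": 0},
  {"tx": 0,"ty": 0,"tz": 0,"rx": 0,"ry": 0,"rz": 0},
])

```text
time: 12.55
position: [0.5411, 0.242, 0.0306]
tool_rot: [-0.022, 1.0, 0.0, 0.0]
ft_force: [-0.3, 0.5, -1.3]
grip_width: 0.044
```

Request:
send_rows([
  {"tx": 0,"ty": 0,"tz": 0,"rx": 0,"ry": 0,"rz": 0},
  {"tx": 0,"ty": 0,"tz": 0,"rx": 0,"ry": 0,"rz": 0},
  {"tx": 0,"ty": 0,"tz": 0,"rx": 0,"ry": 0,"rz": 0},
  {"tx": 0,"ty": 0,"tz": 0,"rx": 0,"ry": 0,"rz": 0},
], claw=7)

```text
time: 12.88
position: [0.541, 0.242, 0.0304]
tool_rot: [-0.022, 1.0, 0.0, 0.0]
ft_force: [1.0, 0.3, 0.2]
grip_width: 0.0628
```

Request:
send_rows([
  {"tx": 0,"ty": 0,"tz": -1,"rx": 0,"ry": 0,"rz": 0},
  {"tx": 0,"ty": 0,"tz": -4,"rx": 0,"ry": 0,"rz": 0},
  {"tx": 0,"ty": 0,"tz": -8,"rx": 0,"ry": 0,"rz": 0},
  {"tx": 0,"ty": 0,"tz": -12,"rx": 0,"ry": 0,"rz": 0},
], claw=8.7)

```text
time: 13.22
position: [0.5399, 0.2416, 0.1512]
tool_rot: [-0.022, 1.0, -0.0, -0.001]
ft_force: [0.7, 0.5, -0.6]
grip_width: 0.0848
```

Request:
send_rows([
  {"tx": 0,"ty": 0,"tz": 0,"rx": 0,"ry": 0,"rz": 0},
])

```text
time: 13.3
position: [0.5461, 0.2433, 0.1587]
tool_rot: [-0.022, 1.0, 0.002, 0.008]
ft_force: [0.8, 0.6, 1.0]
grip_width: 0.0858
```

```bash
python3 - <<'E'
from plan import *
p=66
u=np.array([np.sin(np.radians(p)),-np.cos(np.radians(p)),0])  # tilt dir
c=np.array([.659,-.158,0])
g=c-u*.003+np.array([0,0,.027])      # grasp point
a=rot(p,45).as_matrix()[:,2]
tcp=g+.019*a
print("u",u,"a",a,"tcp",tcp)
pre=tcp-a*.12
legs([(.56,-.02,.16,92.5),(*pre,p,45),(*tcp,p,45),(*(tcp+[0,0,.1]),p,45)])
print(robot.get_obs()["q"])
E
```

```text
u [ 0.91354546 -0.40673664  0.        ] a [ 0.64597419 -0.28760624 -0.70710678] tcp [ 0.66853287 -0.16224431  0.01356497]
start [0.5461 0.2433 0.1587] psi 92.6
(0.56, -0.02, 0.16, 92.5) -> t [ -0.22 -26.37  -0.2 ] r [0.003 0.016 0.001] rows 6.3
(np.float64(0.5910159706369259), np.float64(-0.1277315599847016), np.float64(0.09841778489984132), 66, 45) -> t [ -2.63 -10.89   6.15] r [ 0.182 -0.771  0.438] rows 7.2
(np.float64(0.6685328731994761), np.float64(-0.16224430860181568), np.float64(0.013564971157455594), 66, 45) -> t [ 0. -0. 12.] r [-0. -0.  0.] rows 2.9
(np.float64(0.6685328731994761), np.float64(-0.16224430860181568), np.float64(0.1135649711574556), 66, 45) -> t [-7.07 -0.01 -7.07] r [-0. -0.  0.] rows 2.4
[ 2.32384834e-01  5.63416593e-01  1.57642604e+00  1.68632438e-05
  9.85598935e-01 -1.38296533e+00]
```

```bash
python3 - <<'E'
from h import *
import numpy as np
c=dict(np.load("/tmp/top0.npz"))
for uv in [(340.5,177),(354,177),(354,189),(351,189),(350,180),(341,187)]: print(uv,ray(c,uv,.012).round(3))
W=world(c)
m=(W[...,2]>.004)&(W[...,2]<.03)&(W[...,0]>.64)&(W[...,0]<.74)&(W[...,1]<-.12)&(W[...,1]>-.23)&(c["color"].min(-1)>110)
v,u=np.nonzero(m)
for r in sorted(set(v)): 
    q=W[r][m[r]];print(r,u[v==r].min(),u[v==r].max(),"x %.3f y %.3f..%.3f z %.3f"%(q[:,0].mean(),q[:,1].min(),q[:,1].max(),np.median(q[:,2])))
from rig import robot
import cv2
c=robot.camera("top");cv2.imwrite("pics/top4.png",c["color"][:,:,::-1]);W=world(c)
m=(W[...,2]>.055)&(W[...,2]<.067)&(W[...,0]>.46)&(W[...,0]<.75)&(W[...,1]>.08)&(W[...,1]<.3)
k,L,S,C=cv2.connectedComponentsWithStats(m.astype(np.uint8))
for i in range(1,k):
    if S[i,4]>60: print(C[i],rect(W[L==i]))
E
```

```text
(340.5, 177) [ 0.716 -0.171  0.012]
(354, 177) [ 0.716 -0.2    0.012]
(354, 189) [ 0.689 -0.2    0.012]
(351, 189) [ 0.689 -0.193  0.012]
(350, 180) [ 0.709 -0.192  0.012]
(341, 187) [ 0.693 -0.172  0.012]
167 349 349 x 0.740 y -0.190..-0.190 z 0.008
168 342 349 x 0.738 y -0.190..-0.175 z 0.007
169 342 347 x 0.736 y -0.186..-0.175 z 0.006
170 342 349 x 0.733 y -0.190..-0.175 z 0.006
171 342 348 x 0.730 y -0.188..-0.175 z 0.009
172 342 349 x 0.729 y -0.190..-0.175 z 0.006
173 344 349 x 0.726 y -0.190..-0.179 z 0.007
174 342 349 x 0.724 y -0.190..-0.175 z 0.005
175 342 349 x 0.721 y -0.190..-0.175 z 0.010
176 338 349 x 0.720 y -0.190..-0.166 z 0.007
177 337 353 x 0.717 y -0.199..-0.163 z 0.008
178 337 353 x 0.715 y -0.199..-0.164 z 0.007
179 337 353 x 0.712 y -0.199..-0.163 z 0.008
180 337 353 x 0.710 y -0.199..-0.164 z 0.008
181 337 353 x 0.708 y -0.199..-0.163 z 0.007
182 337 353 x 0.706 y -0.199..-0.163 z 0.008
183 337 353 x 0.703 y -0.198..-0.163 z 0.008
184 337 352 x 0.701 y -0.196..-0.163 z 0.007
185 337 353 x 0.699 y -0.199..-0.163 z 0.007
186 337 353 x 0.697 y -0.198..-0.163 z 
[... 440 characters left out ...]
.-0.154 z 0.006
199 327 345 x 0.668 y -0.181..-0.141 z 0.006
200 330 344 x 0.666 y -0.179..-0.148 z 0.005
201 326 344 x 0.663 y -0.179..-0.138 z 0.005
202 328 343 x 0.661 y -0.176..-0.144 z 0.004
203 328 339 x 0.659 y -0.168..-0.144 z 0.007
204 331 338 x 0.657 y -0.165..-0.150 z 0.005
205 332 334 x 0.655 y -0.157..-0.152 z 0.005
206 336 342 x 0.652 y -0.174..-0.161 z 0.006
207 335 341 x 0.650 y -0.172..-0.159 z 0.007
208 338 340 x 0.648 y -0.170..-0.165 z 0.006
[194.49430524 201.07517084] (array([650.5, 140.4]), array([44.9, 44.7]), 89.2)
[194.21797753 250.71011236] (array([546.3, 136.2]), array([44.2, 44.1]), 1.7)
[142.23958333 261.09375   ] (array([524.7, 241.1]), array([10.6, 45.2]), 0.3)
```

Request:
send_rows([
  {"tx": 0,"ty": -3.5,"tz": 0,"rx": 0,"ry": 0,"rz": 0},
  {"tx": 0,"ty": -7.5,"tz": 0,"rx": 0,"ry": 0,"rz": 0},
  {"tx": 0,"ty": -11.5,"tz": 0,"rx": 0,"ry": 0,"rz": 0},
  {"tx": 0,"ty": -15.5,"tz": 0,"rx": 0,"ry": 0,"rz": 0},
  {"tx": 0,"ty": -19.5,"tz": 0,"rx": 0,"ry": 0,"rz": 0},
])

```text
time: 13.77
position: [0.5484, 0.0456, 0.1496]
tool_rot: [-0.022, 1.0, 0.0, -0.001]
ft_force: [0.3, -0.0, -0.5]
grip_width: 0.0872
```

Request:
send_rows([
  {"tx": 0,"ty": -3.5,"tz": 0,"rx": 0,"ry": 0,"rz": 0},
  {"tx": 0,"ty": -6.5,"tz": 0,"rx": 0,"ry": 0,"rz": 0},
  {"tx": 0,"ty": -6.5,"tz": 0,"rx": 0,"ry": 0,"rz": 0},
  {"tx": 0,"ty": -6.5,"tz": 0,"rx": 0,"ry": 0,"rz": 0},
  {"tx": 0,"ty": -6.5,"tz": 0,"rx": 0,"ry": 0,"rz": 0},
])

```text
time: 14.18
position: [0.5515, -0.0174, 0.1496]
tool_rot: [-0.022, 1.0, 0.0, -0.001]
ft_force: [-0.3, -0.3, 0.4]
grip_width: 0.0872
```

```bash
python3 - <<'E'
from plan import *
from h import *
tcp=np.array([.6685,-.1622,.0136]);a=rot(66,45).as_matrix()[:,2]
legs([(.56,-.08,.16,66),(*(tcp-.12*a),66,22),(*(tcp-.12*a),66,45)])
c=robot.camera("top");W=world(c)
m=(W[...,2]>.055)&(W[...,2]<.067)&(W[...,0]>.46)&(W[...,0]<.75)&(W[...,1]>.08)&(W[...,1]<.3)
k,L,S,C=cv2.connectedComponentsWithStats(m.astype(np.uint8))
for i in range(1,k):
    if S[i,4]>60: print(C[i],rect(W[L==i]))
E
```

```text
start [ 0.5515 -0.0174  0.1496] psi 92.5
(0.56, -0.08, 0.16, 66) -> t [-0.58 -6.29 -1.05] r [ 0.001 -0.002  0.462] rows 3.7
(np.float64(0.5909830974374498), np.float64(-0.12768725138288592), np.float64(0.09845281374238572), 66, 22) -> t [-4.77 -3.09  6.16] r [-0.    -0.384  0.   ] rows 3.1
(np.float64(0.5909830974374498), np.float64(-0.12768725138288592), np.float64(0.09845281374238572), 66, 45) -> t [ 0. -0. -0.] r [-0.    -0.401  0.001] rows 3.2
[194.44883721 201.03953488] (array([650. , 140.2]), array([45.5, 44.9]), 1.3)
[186.35820896 246.05970149] (array([552.5, 151.2]), array([27.4, 15.3]), 0.1)
[143.74888889 252.95333333] (array([541.2, 241.6]), array([44.3, 45.2]), 1.6)
```

Request:
send_rows([
  {"tx": -0.1,"ty": -1.5,"tz": -0.3,"rx": 0,"ry": 0,"rz": 0.11},
  {"tx": -0.3,"ty": -3,"tz": -0.6,"rx": 0,"ry": 0,"rz": 0.23},
  {"tx": -0.4,"ty": -4.6,"tz": -1,"rx": 0,"ry": 0,"rz": 0.35},
  {"tx": -0.6,"ty": -6.3,"tz": -1,"rx": 0,"ry": 0,"rz": 0.462},
  {"tx": -0.6,"ty": -6.3,"tz": -1,"rx": 0,"ry": 0,"rz": 0.462},
])

```text
time: 14.65
position: [0.5623, -0.0815, 0.1604]
tool_rot: [0.208, 0.978, -0.001, 0.001]
ft_force: [0.3, 0.3, -0.2]
grip_width: 0.0871
```

Request:
send_rows([
  {"tx": -1.2,"ty": -0.8,"tz": 1.5,"rx": 0,"ry": -0.1,"rz": 0},
  {"tx": -2.4,"ty": -1.6,"tz": 3,"rx": 0,"ry": -0.2,"rz": 0},
  {"tx": -3.6,"ty": -2.4,"tz": 4.5,"rx": 0,"ry": -0.3,"rz": 0},
  {"tx": -4.8,"ty": -3.1,"tz": 6.2,"rx": 0,"ry": -0.384,"rz": 0},
  {"tx": -4.8,"ty": -3.1,"tz": 6.2,"rx": 0,"ry": -0.384,"rz": 0},
])

```text
time: 15.07
position: [0.5877, -0.1253, 0.0939]
tool_rot: [0.202, 0.962, -0.039, 0.182]
ft_force: [-0.8, 0.1, -1.2]
grip_width: 0.0869
```

Request:
send_rows([
  {"tx": 0,"ty": 0,"tz": 0,"rx": 0,"ry": -0.1,"rz": 0},
  {"tx": 0,"ty": 0,"tz": 0,"rx": 0,"ry": -0.2,"rz": 0},
  {"tx": 0,"ty": 0,"tz": 0,"rx": 0,"ry": -0.3,"rz": 0},
  {"tx": 0,"ty": 0,"tz": 0,"rx": 0,"ry": -0.4,"rz": 0},
  {"tx": 0,"ty": 0,"tz": 0,"rx": 0,"ry": -0.4,"rz": 0},
])

```text
time: 15.48
position: [0.6145, -0.1366, 0.1372]
tool_rot: [0.195, 0.934, -0.059, 0.295]
ft_force: [-0.5, 0.4, -0.3]
grip_width: 0.0871
```

Request:
send_rows([
  {"tx": 0,"ty": 0,"tz": 0,"rx": 0,"ry": 0,"rz": 0},
  {"tx": 0,"ty": 0,"tz": 0,"rx": 0,"ry": 0,"rz": 0},
])

```text
time: 15.65
position: [0.6146, -0.1367, 0.1371]
tool_rot: [0.195, 0.933, -0.059, 0.295]
ft_force: [0.2, 0.2, -0.8]
grip_width: 0.0869
```

```bash
python3 - <<'E'
from plan import *
from h import *
tcp=np.array([.6685,-.1622,.0136]);a=rot(66,45).as_matrix()[:,2]
legs([(*(tcp-.12*a),66,45),(*tcp,66,45)])
print(robot.get_obs()["q"])
for n in("top","side"):
    c=robot.camera(n);cv2.imwrite(f"pics/{n}5.png",c["color"][:,:,::-1])
E
```

```text
start [ 0.6146 -0.1367  0.1371] psi 66.5
(np.float64(0.5909830974374498), np.float64(-0.12768725138288592), np.float64(0.09845281374238572), 66, 45) -> t [ 4.29 -0.14  1.72] r [ 0.009 -0.174  0.003] rows 1.4
(np.float64(0.6685), np.float64(-0.1622), np.float64(0.0136), 66, 45) -> t [-1.0e-02 -0.0e+00  1.2e+01] r [ 0. -0.  0.] rows 2.9
[-0.39334752  0.55837484  1.96712906 -0.85039693  0.00737487 -0.70350725]
```

View pics/side5.png

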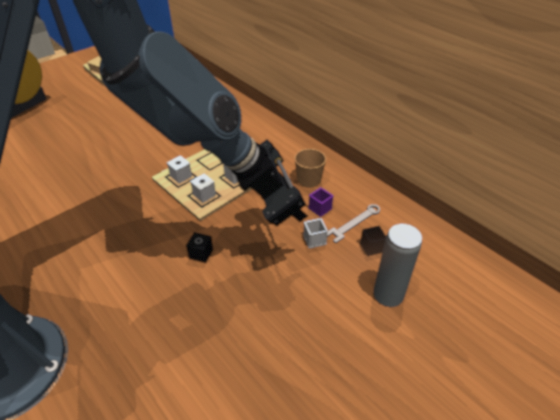

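q5 has hit its lower limit of 0, so outward tilt is capped at about 35° here. I'll fit the arm geometry to choose an asymmetric split, for example 30° outward and 60° inward.

```bash
cat > kin.py <<'E'
import numpy as np
from scipy.optimize import least_squares
data=[([1.1415,.5275,1.4327,0,1.1814],(.1551,.6054,.2225),0),([-.056,.28,1.875,0,.987],(.432,.0869,.2229),0),([.2324,.5634,1.5764,0,.9856],(.5461,.2433,.1587),0),([-.393,.5584,1.9671,0,.0074],(.6146,-.1367,.1371),1)]
def fk(v,q2,q3,q5):
    L1,L2,D,h,o=v;f=q2+q3;g=f+q5
    return o+L1*np.sin(q2)+L2*np.sin(f)+D*np.sin(g),h+L1*np.cos(q2)+L2*np.cos(f)+D*np.cos(g)
s=.110
def res(v):
    o=[]
    for q,p,_ in data:
        r=np.sqrt(p[0]**2+p[1]**2-s*s);a=fk(v,q[1],q[2],q[4]);o+=[a[0]-r,a[1]-p[2]]
    return o
r=least_squares(res,[.45,.4,.25,.35,0]);V=r.x
def ik(rho,z,tilt):  # tilt rad outward+; returns q2,q3,q5
    L1,L2,D,h,o=V;g=np.pi-tilt
    x=rho-o-D*np.sin(g);y=z-h-D*np.cos(g)
    d=np.hypot(x,y);c=(d*d-L1*L1-L2*L2)/(2*L1*L2)
    if abs(c)>1:return None
    q3=np.arccos(c);q2=np.arctan2(x,y)-np.arctan2(L2*np.sin(q3),L1+L2*np.cos(q3))
    return q2,q3,g-q2-q3
E
python3 - <<'E'
from kin import *
print(V.round(3),np.abs(r.fun).max())
for rr in(.45,.5,.55,.6,.65,.68,.72,.76):
    print(rr,[(t,z,None if ik(rr,z,np.radians(t)) is None else np.round(ik(rr,z,np.radians(t)),2).tolist()) for t,z in((35,.014),(30,.02),(30,.12),(20,.12),(-55,.015),(-60,.015),(-60,.12))])
E
```

```text
[ 0.616  0.264  0.179 -0.034  0.042] 0.018522670421956877
0.45 [(35, 0.014, [0.84, 2.92, -1.24]), (30, 0.02, [0.74, 2.77, -0.89]), (30, 0.12, [0.41, 2.46, -0.25]), (20, 0.12, [0.41, 2.33, 0.05]), (-55, 0.015, [0.86, 1.94, 1.3]), (-60, 0.015, [0.89, 1.93, 1.38]), (-60, 0.12, [0.73, 1.8, 1.66])]
0.5 [(35, 0.014, [0.75, 2.64, -0.85]), (30, 0.02, [0.7, 2.55, -0.62]), (30, 0.12, [0.45, 2.3, -0.14]), (20, 0.12, [0.45, 2.19, 0.16]), (-55, 0.015, [0.89, 1.76, 1.45]), (-60, 0.015, [0.92, 1.74, 1.53]), (-60, 0.12, [0.78, 1.61, 1.79])]
0.55 [(35, 0.014, [0.73, 2.43, -0.63]), (30, 0.02, [0.7, 2.36, -0.43]), (30, 0.12, [0.5, 2.15, -0.03]), (20, 0.12, [0.5, 2.03, 0.26]), (-55, 0.015, [0.94, 1.56, 1.6]), (-60, 0.015, [0.96, 1.54, 1.68]), (-60, 0.12, [0.84, 1.42, 1.93])]
0.6 [(35, 0.014, [0.74, 2.25, -0.45]), (30, 0.02, [0.71, 2.18, -0.27]), (30, 0.12, [0.54, 1.99, 0.08]), (20, 0.12, [0.56, 1.88, 0.36]), (-55, 0.015, [0.99, 1.35, 1.76]), (-60, 0.015, [1.02, 1.33, 1.84]), (-60, 0.12, [0.91, 1.2, 2.08])]
0.65 [(35, 0.014, [0.76, 2.07, -0.3]), (30, 0.02, [0.74, 2.0, -0.13]), (30, 0.12, [0.6, 1.83, 0.19]), (20, 0.12, [0.61, 1.71, 0.47]), (-55, 0.015, [1.06, 1.12, 1.93]), (-60, 0.015, [1.08, 1.08, 2.02]), (-60, 0.12, [0.99, 0.94, 2.26])]
0.68 [(35, 0.014, [0.78, 1.96, -0.21]), (30, 0.02, [0.77, 1.9, -0.04]), (30, 0.12, [0.63, 1.73, 0.26]), (20, 0.12, [0.65, 1.61, 0.53]), (-55, 0.015, [1.11, 0.95, 2.04]), (-60, 0.015, [1.13, 0.91, 2.14]), (-60, 0.12, [1.05, 0.75, 2.39])]
0.72 [(35, 0.014, [0.81, 1.82, -0.1]), (30, 0.02, [0.8, 1.75, 0.07]), (30, 0.12, [0.68, 1.59, 0.35]), (20, 0.12, [0.7, 1.46, 0.63]), (-55, 0.015, [1.19, 0.68, 2.23]), (-60, 0.015, [1.22, 0.63, 2.34]), (-60, 0.12, [1.18, 0.37, 2.65])]
0.76 [(35, 0.014, [0.84, 1.67, 0.02]), (30, 0.02, [0.84, 1.6, 0.18]), (30, 0.12, [0.73, 1.44, 0.45]), (20, 0.12, [0.76, 1.3, 0.73]), (-55, 0.015, [1.35, 0.16, 2.59]), (-60, 0.015, None), (-60, 0.12, None)]
```

Request:
send_rows([
  {"tx": 0,"ty": 0,"tz": -1,"rx": 0,"ry": 0.1,"rz": 0},
  {"tx": 0,"ty": 0,"tz": -2,"rx": 0,"ry": 0.2,"rz": 0},
  {"tx": 0,"ty": 0,"tz": -3,"rx": 0,"ry": 0.3,"rz": 0},
  {"tx": 0,"ty": 0,"tz": -3,"rx": 0,"ry": 0.3,"rz": 0},
  {"tx": 0,"ty": 0,"tz": -3,"rx": 0,"ry": 0.3,"rz": 0},
])

```text
time: 16.17
position: [0.5959, -0.1257, 0.1604]
tool_rot: [0.2, 0.968, -0.024, 0.148]
ft_force: [-0.2, -1.2, -2.4]
grip_width: 0.087
```

```bash
python3 - <<'E'
from plan import *
legs([(.659,-.158,.12,66),(.659,-.158,.016,66),(.659,-.158,.12,66),(.55,-.11,.12,68),(.55,-.11,.018,68)])
print(robot.get_obs()["q"].round(3))
E
```

```text
start [ 0.5959 -0.1257  0.1604] psi 66.7
(0.659, -0.158, 0.12, 66) -> t [-5.56 -0.53  5.95] r [0.016 0.3   0.01 ] rows 2.4
(0.659, -0.158, 0.016, 66) -> t [0.000e+00 1.000e-02 1.039e+01] r [-0.001  0.     0.   ] rows 2.5
(0.659, -0.158, 0.12, 66) -> t [ -0.    0.  -10.4] r [0. 0. 0.] rows 2.5
(0.55, -0.11, 0.12, 68) -> t [11.91 -0.04  0.  ] r [ 0.     0.    -0.035] rows 2.9
(0.55, -0.11, 0.018, 68) -> t [ 0.00e+00 -1.00e-02  1.02e+01] r [0. 0. 0.] rows 2.4
[-0.396  0.497  1.77   0.019  0.574 -1.573]
```

It's out of the singular pose. Next, vertical above cap_c.

Request:
send_rows([
  {"tx": -1.4,"ty": -0.1,"tz": 1.5,"rx": 0,"ry": 0.1,"rz": 0},
  {"tx": -2.8,"ty": -0.3,"tz": 3,"rx": 0.01,"ry": 0.2,"rz": 0},
  {"tx": -5.55,"ty": -0.5,"tz": 5.9,"rx": 0.016,"ry": 0.3,"rz": 0.01},
  {"tx": -5.55,"ty": -0.5,"tz": 5.9,"rx": 0.016,"ry": 0.3,"rz": 0.01},
  {"tx": -5.55,"ty": -0.5,"tz": 5.9,"rx": 0.016,"ry": 0.3,"rz": 0.01},
])

```text
time: 16.58
position: [0.6629, -0.1633, 0.1152]
tool_rot: [0.21, 0.978, -0.002, 0.001]
ft_force: [-0.8, 0.2, -0.6]
grip_width: 0.0869
```

Request:
send_rows([
  {"tx": 0,"ty": 0,"tz": 0,"rx": 0,"ry": 0,"rz": 0},
  {"tx": 0,"ty": 0,"tz": 0,"rx": 0,"ry": 0,"rz": 0},
  {"tx": 0,"ty": 0,"tz": 0,"rx": 0,"ry": 0,"rz": 0},
])

```text
time: 16.83
position: [0.66, -0.1618, 0.1231]
tool_rot: [0.21, 0.978, -0.004, 0.005]
ft_force: [-0.1, -0.7, 0.3]
grip_width: 0.0869
```

```bash
python3 - <<'E'
from plan import *
legs([(.659,-.158,.017,66)])
E
```

```text
start [ 0.66   -0.1618  0.1231] psi 65.8
(0.659, -0.158, 0.017, 66) -> t [ 0.36  0.37 10.6 ] r [-0.006  0.011 -0.004] rows 2.5
```

Request:
send_rows([
  {"tx": 0.3,"ty": 0.3,"tz": 2,"rx": -0.006,"ry": 0.011,"rz": 0},
  {"tx": 0.3,"ty": 0.3,"tz": 5,"rx": -0.006,"ry": 0.011,"rz": 0},
  {"tx": 0.3,"ty": 0.3,"tz": 8,"rx": -0.006,"ry": 0.011,"rz": 0},
  {"tx": 0.3,"ty": 0.3,"tz": 9.8,"rx": -0.006,"ry": 0.011,"rz": 0},
  {"tx": 0.3,"ty": 0.3,"tz": 10.5,"rx": -0.006,"ry": 0.011,"rz": 0},
])

```text
time: 17.25
position: [0.6578, -0.1587, 0.0156]
tool_rot: [0.21, 0.978, 0.0, -0.002]
ft_force: [-0.6, 0.3, 0.3]
grip_width: 0.0871
```

Request:
send_rows([
  {"tx": 0,"ty": 0,"tz": 0,"rx": 0,"ry": 0,"rz": 0},
  {"tx": 0,"ty": 0,"tz": 0,"rx": 0,"ry": 0,"rz": 0},
  {"tx": 0,"ty": 0,"tz": 0,"rx": 0,"ry": 0,"rz": 0},
  {"tx": 0,"ty": 0,"tz": 0,"rx": 0,"ry": 0,"rz": 0},
  {"tx": 0,"ty": 0,"tz": 0,"rx": 0,"ry": 0,"rz": 0},
], claw=3)

```text
time: 17.67
position: [0.6614, -0.1606, 0.0181]
tool_rot: [0.21, 0.978, -0.0, 0.001]
ft_force: [0.7, 0.4, 0.1]
grip_width: 0.0615
```

Request:
send_rows([
  {"tx": 0,"ty": 0,"tz": 0,"rx": 0,"ry": 0,"rz": 0},
  {"tx": 0,"ty": 0,"tz": 0,"rx": 0,"ry": 0,"rz": 0},
  {"tx": 0,"ty": 0,"tz": 0,"rx": 0,"ry": 0,"rz": 0},
  {"tx": 0,"ty": 0,"tz": 0,"rx": 0,"ry": 0,"rz": 0},
  {"tx": 0,"ty": 0,"tz": 0,"rx": 0,"ry": 0,"rz": 0},
])

```text
time: 18.08
position: [0.6607, -0.1601, 0.0168]
tool_rot: [0.211, 0.978, -0.0, -0.0]
ft_force: [-0.7, 1.3, 3.1]
grip_width: 0.0438
```

Request:
send_rows([
  {"tx": 0,"ty": 0,"tz": -1,"rx": 0,"ry": 0,"rz": 0},
  {"tx": 0,"ty": 0,"tz": -3,"rx": 0,"ry": 0,"rz": 0},
  {"tx": 0,"ty": 0,"tz": -6,"rx": 0,"ry": 0,"rz": 0},
  {"tx": 0,"ty": 0,"tz": -8,"rx": 0,"ry": 0,"rz": 0},
  {"tx": 0,"ty": 0,"tz": -8,"rx": 0,"ry": 0,"rz": 0},
])

```text
time: 18.5
position: [0.6636, -0.1617, 0.1016]
tool_rot: [0.21, 0.978, -0.001, 0.004]
ft_force: [0.8, -1.0, -0.6]
grip_width: 0.0438
```

```bash
python3 - <<'E'
from plan import *
legs([(.55,-.11,.08,68),(.55,-.11,.018,68)])
from h import *
c=robot.camera("side");cv2.imwrite("pics/side6.png",c["color"][:,:,::-1])
E
```

```text
start [ 0.6636 -0.1617  0.1016] psi 65.7
(0.55, -0.11, 0.08, 68) -> t [12.5   0.04  2.04] r [-0.001  0.009 -0.04 ] rows 3.0
(0.55, -0.11, 0.018, 68) -> t [ 0.  -0.   6.2] r [ 0. -0.  0.] rows 1.5
```

View pics/side6.png

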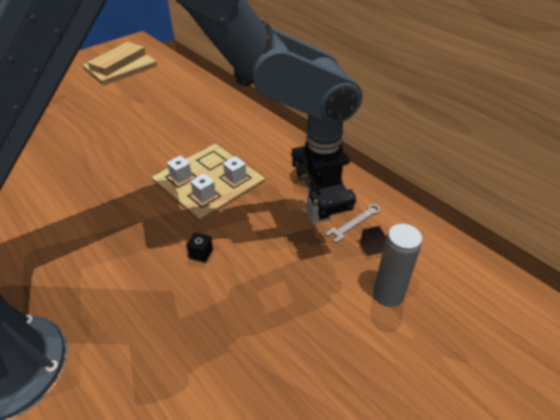

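cap_c is lifted, at about (316,210). The wrench, at about (335,235), is unmoved, and three caps stand on the board. Setting cap_c down in free space.

Request:
send_rows([
  {"tx": 2.5,"ty": 0,"tz": 0,"rx": 0,"ry": 0,"rz": 0},
  {"tx": 5.5,"ty": 0,"tz": 0,"rx": 0,"ry": 0,"rz": -0.02},
  {"tx": 8.5,"ty": 0,"tz": 1,"rx": 0,"ry": 0,"rz": -0.03},
  {"tx": 11,"ty": 0,"tz": 2,"rx": 0,"ry": 0,"rz": -0.04},
  {"tx": 12.4,"ty": 0,"tz": 2,"rx": 0,"ry": 0,"rz": -0.04},
])

```text
time: 18.97
position: [0.5409, -0.1064, 0.0733]
tool_rot: [0.191, 0.982, 0.001, -0.006]
ft_force: [-0.6, 0.5, -0.9]
grip_width: 0.0436
```

Request:
send_rows([
  {"tx": 0,"ty": 0,"tz": 1,"rx": 0,"ry": 0,"rz": 0},
  {"tx": 0,"ty": 0,"tz": 2.5,"rx": 0,"ry": 0,"rz": 0},
  {"tx": 0,"ty": 0,"tz": 4,"rx": 0,"ry": 0,"rz": 0},
  {"tx": 0,"ty": 0,"tz": 4.8,"rx": 0,"ry": 0,"rz": 0},
  {"tx": 0,"ty": 0,"tz": 4.8,"rx": 0,"ry": 0,"rz": 0},
])

```text
time: 19.38
position: [0.5464, -0.109, 0.0257]
tool_rot: [0.191, 0.982, 0.0, -0.002]
ft_force: [0.2, 0.8, -1.0]
grip_width: 0.044
```

Request:
send_rows([
  {"tx": 0,"ty": 0,"tz": 0,"rx": 0,"ry": 0,"rz": 0},
  {"tx": 0,"ty": 0,"tz": 0,"rx": 0,"ry": 0,"rz": 0},
])

```text
time: 19.55
position: [0.548, -0.1095, 0.0285]
tool_rot: [0.191, 0.982, -0.0, -0.0]
ft_force: [-0.6, -0.3, -1.4]
grip_width: 0.0438
```

```bash
python3 - <<'E'
from plan import *
legs([(.55,-.11,.0175,68)])
print(robot.get_obs()["ft_force"])
E
```

```text
start [ 0.548  -0.1095  0.0285] psi 68.0
(0.55, -0.11, 0.0175, 68) -> t [-0.2   0.03  1.1 ] r [-0.001  0.    -0.   ] rows 0.3
[-0.62935368 -0.30639688 -1.35747739]
```

Request:
send_rows([
  {"tx": 0,"ty": 0,"tz": 0.5,"rx": 0,"ry": 0,"rz": 0},
  {"tx": 0,"ty": 0,"tz": 0.9,"rx": 0,"ry": 0,"rz": 0},
  {"tx": 0,"ty": 0,"tz": 1.1,"rx": 0,"ry": 0,"rz": 0},
  {"tx": 0,"ty": 0,"tz": 1.1,"rx": 0,"ry": 0,"rz": 0},
])

```text
time: 19.88
position: [0.5472, -0.1091, 0.0171]
tool_rot: [0.191, 0.982, -0.0, -0.001]
ft_force: [-0.5, 0.1, -0.4]
grip_width: 0.0439
```

Request:
send_rows([
  {"tx": 0,"ty": 0,"tz": 0,"rx": 0,"ry": 0,"rz": 0},
  {"tx": 0,"ty": 0,"tz": 0,"rx": 0,"ry": 0,"rz": 0},
  {"tx": 0,"ty": 0,"tz": 0,"rx": 0,"ry": 0,"rz": 0},
  {"tx": 0,"ty": 0,"tz": 0,"rx": 0,"ry": 0,"rz": 0},
], claw=8)

```text
time: 20.22
position: [0.5477, -0.1093, 0.0177]
tool_rot: [0.191, 0.982, -0.0, -0.0]
ft_force: [0.2, -0.2, -0.4]
grip_width: 0.0627
```

Request:
send_rows([
  {"tx": 0,"ty": 0,"tz": -2,"rx": 0,"ry": 0,"rz": 0},
  {"tx": 0,"ty": 0,"tz": -5,"rx": 0,"ry": 0,"rz": 0},
  {"tx": 0,"ty": 0,"tz": -9,"rx": 0,"ry": 0,"rz": 0},
  {"tx": 0,"ty": 0,"tz": -12,"rx": 0,"ry": 0,"rz": 0},
  {"tx": 0,"ty": 0,"tz": -12,"rx": 0,"ry": 0,"rz": 0},
], claw=8.7)

```text
time: 20.63
position: [0.5516, -0.1107, 0.1437]
tool_rot: [0.191, 0.982, -0.001, 0.006]
ft_force: [0.5, 0.2, 0.2]
grip_width: 0.086
```

Request:
send_rows([
  {"tx": 0,"ty": 0,"tz": 0,"rx": 0,"ry": 0,"rz": 0.12},
  {"tx": 0,"ty": 0,"tz": 0,"rx": 0,"ry": 0,"rz": 0.24},
  {"tx": 0,"ty": 0,"tz": 0,"rx": 0,"ry": 0,"rz": 0.36},
  {"tx": 0,"ty": 0,"tz": 0,"rx": 0,"ry": 0,"rz": 0.48},
  {"tx": 0,"ty": 0,"tz": 0,"rx": 0,"ry": 0,"rz": 0.6},
])

```text
time: 21.05
position: [0.5471, -0.109, 0.137]
tool_rot: [0.475, 0.88, -0.0, -0.001]
ft_force: [0.3, -0.0, 0.2]
grip_width: 0.0865
```

Request:
send_rows([
  {"tx": 0,"ty": 0,"tz": 0,"rx": 0,"ry": 0,"rz": 0.12},
  {"tx": 0,"ty": 0,"tz": 0,"rx": 0,"ry": 0,"rz": 0.24},
  {"tx": 0,"ty": 0,"tz": 0,"rx": 0,"ry": 0,"rz": 0.36},
  {"tx": 0,"ty": 0,"tz": 0,"rx": 0,"ry": 0,"rz": 0.48},
  {"tx": 0,"ty": 0,"tz": 0,"rx": 0,"ry": 0,"rz": 0.6},
])

```text
time: 21.47
position: [0.5471, -0.109, 0.1369]
tool_rot: [0.714, 0.7, -0.001, -0.001]
ft_force: [-0.5, 0.1, 0.3]
grip_width: 0.0871
```

Request:
send_rows([
  {"tx": 0,"ty": 0,"tz": 0,"rx": 0,"ry": 0,"rz": 0.12},
  {"tx": 0,"ty": 0,"tz": 0,"rx": 0,"ry": 0,"rz": 0.24},
  {"tx": 0,"ty": 0,"tz": 0,"rx": 0,"ry": 0,"rz": 0.37},
  {"tx": 0,"ty": 0,"tz": 0,"rx": 0,"ry": 0,"rz": 0.37},
])

```text
time: 21.8
position: [0.5472, -0.109, 0.137]
tool_rot: [0.83, 0.558, -0.001, -0.0]
ft_force: [-0.7, -0.3, 0.1]
grip_width: 0.0871
```

```bash
python3 - <<'E'
from plan import *
from h import *
for n in("top","side"):
    c=robot.camera(n);cv2.imwrite(f"pics/{n}7.png",c["color"][:,:,::-1]);W=world(c)
    m=(W[...,2]>.042)&(W[...,2]<.055)&(W[...,0]>.46)&(W[...,0]<.64)&(W[...,1]>-.2)&(W[...,1]<-.05)
    k,L,S,C=cv2.connectedComponentsWithStats(m.astype(np.uint8))
    for i in range(1,k):
        if S[i,4]>30: print(n,C[i],rect(W[L==i]))
p=-22;d=np.array([np.sin(np.radians(p)),-np.cos(np.radians(p)),0])
S=np.array([.5485,-.1095,0]);a=rot(p,45).as_matrix()[:,2];t=S-d*.003+[0,0,.027]+.019*a
print(t,d)
legs([(*(t-.11*a),p,0),(*(t-.11*a),p,45),(*t,p,45)])
print(robot.get_obs()["q"].round(3))
E
```

```text
side [263.74117647 239.74705882] (array([ 544.7, -108.6]), array([48.6, 44.2]), 68.6)
[ 0.54459097 -0.11917519  0.01356497] [-0.37460659 -0.92718385  0.        ]
start [ 0.5472 -0.109   0.1371] psi -21.8
(np.float64(0.5737285242660719), np.float64(-0.04705721125795165), np.float64(0.09134671708797584), -22, 0) -> t [6.74 0.17 4.57] r [-0.001  0.001  0.004] rows 2.0
(np.float64(0.5737285242660719), np.float64(-0.04705721125795165), np.float64(0.09134671708797584), -22, 45) -> t [ 0. -0. -0.] r [-0.    -0.786 -0.   ] rows 6.3
(np.float64(0.5445909693930977), np.float64(-0.11917519026474593), np.float64(0.013564971157455594), -22, 45) -> t [ 0.  0. 11.] r [-0.  0.  0.] rows 2.6
[-3.970e-01  5.540e-01  1.682e+00 -1.000e-03  9.070e-01 -1.600e-02]
```

View pics/side7.png

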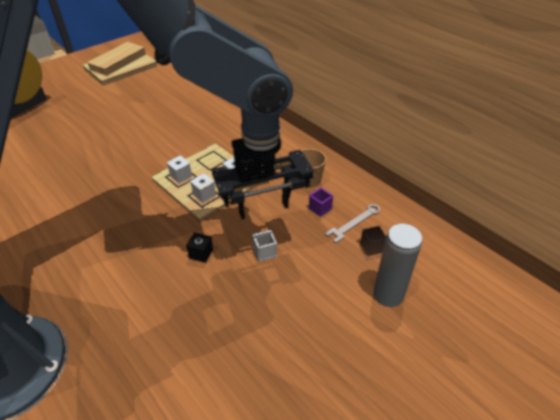

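cap_c stands mouth-up in free space at about (264,244), with all the others unmoved. Tilting to +45° sideways with the jaws radial.

Request:
send_rows([
  {"tx": 1.4,"ty": 0,"tz": 0,"rx": 0,"ry": -0.11,"rz": 0},
  {"tx": 2.8,"ty": 0,"tz": 0,"rx": 0,"ry": -0.22,"rz": 0},
  {"tx": 4.2,"ty": 0,"tz": 0,"rx": 0,"ry": -0.33,"rz": 0},
  {"tx": 5.6,"ty": 0.1,"tz": 0,"rx": 0,"ry": -0.44,"rz": 0},
  {"tx": 6.8,"ty": 0.1,"tz": 0,"rx": 0,"ry": -0.55,"rz": 0},
])

```text
time: 22.32
position: [0.575, -0.0456, 0.1383]
tool_rot: [0.796, 0.539, -0.226, 0.154]
ft_force: [-0.8, -0.8, -0.8]
grip_width: 0.0869
```

Request:
send_rows([
  {"tx": 0,"ty": 0,"tz": 0,"rx": 0,"ry": -0.11,"rz": 0},
  {"tx": 0,"ty": 0,"tz": 0,"rx": 0,"ry": -0.235,"rz": 0},
  {"tx": 0,"ty": 0,"tz": 0,"rx": 0,"ry": -0.235,"rz": 0},
  {"tx": 0,"ty": 0,"tz": 0,"rx": 0,"ry": -0.235,"rz": 0},
])

```text
time: 22.65
position: [0.5734, -0.0452, 0.1354]
tool_rot: [0.764, 0.519, -0.318, 0.212]
ft_force: [-1.1, -0.5, 0.2]
grip_width: 0.0868
```

```bash
python3 - <<'E'
from plan import *
p=-22;a=rot(p,45).as_matrix()[:,2];t=np.array([.542,-.1187,.0136])
legs([(*(t-.10*a),p,45),(*t,p,45)])
print(robot.get_obs()["q"].round(3))
E
```

```text
start [ 0.5734 -0.0452  0.1354] psi -21.8
(np.float64(0.5684886862481584), np.float64(-0.05313820090291428), np.float64(0.08431067811865477), -22, 45) -> t [ 2.96 -0.13  4.27] r [-0.001 -0.001  0.007] rows 1.2
(np.float64(0.542), np.float64(-0.1187), np.float64(0.0136), -22, 45) -> t [-0.  0. 10.] r [ 0.  0. -0.] rows 2.4
[ 0.066  0.805  1.426 -0.704  1.379  0.753]
```

Request:
send_rows([
  {"tx": 1.5,"ty": -0.1,"tz": 2.1,"rx": 0,"ry": 0,"rz": 0.007},
  {"tx": 2.95,"ty": -0.1,"tz": 4.3,"rx": 0,"ry": 0,"rz": 0.007},
  {"tx": 2.95,"ty": -0.1,"tz": 4.3,"rx": 0,"ry": 0,"rz": 0.007},
  {"tx": 2.95,"ty": -0.1,"tz": 4.3,"rx": 0,"ry": 0,"rz": 0.007},
])

```text
time: 22.98
position: [0.5683, -0.0565, 0.0866]
tool_rot: [0.768, 0.514, -0.317, 0.214]
ft_force: [0.8, -0.7, 1.4]
grip_width: 0.0871
```

Request:
send_rows([
  {"tx": 0,"ty": 0,"tz": 2,"rx": 0,"ry": 0,"rz": 0},
  {"tx": 0,"ty": 0,"tz": 4,"rx": 0,"ry": 0,"rz": 0},
  {"tx": 0,"ty": 0,"tz": 6,"rx": 0,"ry": 0,"rz": 0},
  {"tx": 0,"ty": 0,"tz": 7,"rx": 0,"ry": 0,"rz": 0},
  {"tx": 0,"ty": 0,"tz": 7,"rx": 0,"ry": 0,"rz": 0},
])

```text
time: 23.4
position: [0.55, -0.1026, 0.0373]
tool_rot: [0.768, 0.513, -0.317, 0.214]
ft_force: [-0.5, -0.1, 0.4]
grip_width: 0.0872
```

Request:
send_rows([
  {"tx": 0,"ty": 0,"tz": 0,"rx": 0,"ry": 0,"rz": 0},
])

```text
time: 23.48
position: [0.5515, -0.1014, 0.038]
tool_rot: [0.768, 0.514, -0.316, 0.215]
ft_force: [0.5, 0.3, 0.0]
grip_width: 0.0867
```

```bash
python3 - <<'E'
from plan import *
p=-22;t=np.array([.542,-.1187,.0136])
legs([(*t,p,45)])
from h import *
c=robot.camera("side");cv2.imwrite("pics/side8.png",cv2.resize(c["color"][130:310,130:400,::-1],None,fx=2.9,fy=2.9))
E
```

```text
start [ 0.5515 -0.1014  0.038 ] psi -22.3
(np.float64(0.542), np.float64(-0.1187), np.float64(0.0136), -22, 45) -> t [ 0.33 -0.23  3.11] r [ 0.    -0.001 -0.008] rows 0.8
```

View pics/side8.png

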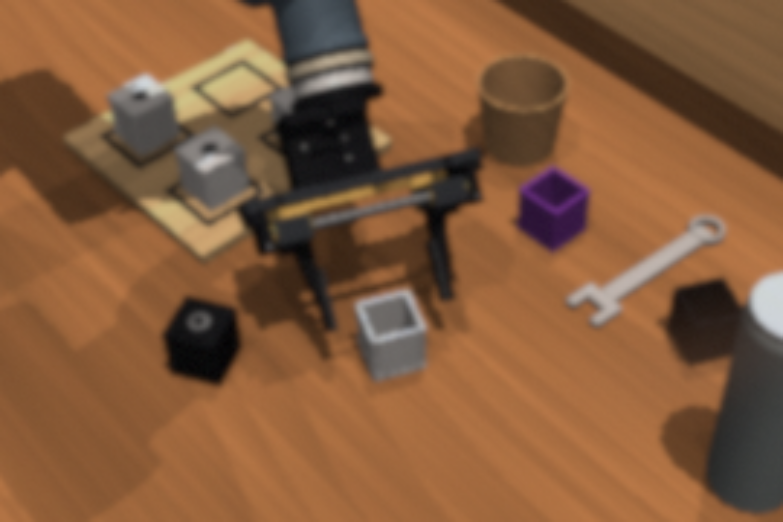

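Request:
send_rows([
  {"tx": 0.3,"ty": -0.2,"tz": 1,"rx": 0,"ry": 0,"rz": -0.008},
  {"tx": 0.3,"ty": -0.2,"tz": 2,"rx": 0,"ry": 0,"rz": -0.008},
  {"tx": 0.3,"ty": -0.2,"tz": 2.8,"rx": 0,"ry": 0,"rz": -0.008},
  {"tx": 0.3,"ty": -0.2,"tz": 3.1,"rx": 0,"ry": 0,"rz": -0.008},
  {"tx": 0.3,"ty": -0.2,"tz": 3.1,"rx": 0,"ry": 0,"rz": -0.008},
])

```text
time: 23.95
position: [0.5405, -0.119, 0.0117]
tool_rot: [0.765, 0.517, -0.318, 0.213]
ft_force: [0.2, -0.8, -0.2]
grip_width: 0.0869
```

Request:
send_rows([
  {"tx": 0,"ty": 0,"tz": 0,"rx": 0,"ry": 0,"rz": 0},
  {"tx": 0,"ty": 0,"tz": 0,"rx": 0,"ry": 0,"rz": 0},
  {"tx": 0,"ty": 0,"tz": 0,"rx": 0,"ry": 0,"rz": 0},
  {"tx": 0,"ty": 0,"tz": 0,"rx": 0,"ry": 0,"rz": 0},
  {"tx": 0,"ty": 0,"tz": 0,"rx": 0,"ry": 0,"rz": 0},
], claw=3, squeeze=30)

```text
time: 24.37
position: [0.5418, -0.1183, 0.0128]
tool_rot: [0.765, 0.517, -0.317, 0.214]
ft_force: [-0.1, 0.6, 0.2]
grip_width: 0.0619
```

Request:
send_rows([
  {"tx": 0,"ty": 0,"tz": 0,"rx": 0,"ry": 0,"rz": 0},
  {"tx": 0,"ty": 0,"tz": 0,"rx": 0,"ry": 0,"rz": 0},
  {"tx": 0,"ty": 0,"tz": 0,"rx": 0,"ry": 0,"rz": 0},
  {"tx": 0,"ty": 0,"tz": 0,"rx": 0,"ry": 0,"rz": 0},
  {"tx": 0,"ty": 0,"tz": 0,"rx": 0,"ry": 0,"rz": 0},
])

```text
time: 24.78
position: [0.5417, -0.1184, 0.0127]
tool_rot: [0.765, 0.517, -0.317, 0.214]
ft_force: [-0.1, 0.2, 0.6]
grip_width: 0.0439
```

```bash
python3 - <<'E'
from plan import *
P,R=cur();a=R.as_matrix()[:,2];g=P-.019*a;print("grasp pt",g.round(4))
p=-22
b=rot(p,-45).as_matrix()[:,2]
G=np.array([.546,-.109,.12])
legs([(*(P+[0,0,.09]),p,45),(*(G+.019*b),p,-45),(*(np.array([.546,-.109,.026])+.019*b),p,-45)])
E
```

```text
grasp pt [ 0.5467 -0.106   0.0261]
start [ 0.5417 -0.1184  0.0127] psi -21.9
(np.float64(0.5416742653610748), np.float64(-0.11841060353536115), np.float64(0.10268699397851729), -22, 45) -> t [-6.36 -0.01 -6.36] r [0.    0.    0.002] rows 2.2
(np.float64(0.5510328503871501), np.float64(-0.09654325817155371), np.float64(0.10656497115745558), -22, -45) -> t [ 1.4   0.05 -1.96] r [0.    1.571 0.   ] rows 12.6
(np.float64(0.5510328503871501), np.float64(-0.09654325817155371), np.float64(0.012564971157455593), -22, -45) -> t [-6.65 -0.    6.65] r [ 0. -0.  0.] rows 2.3
```

Request:
send_rows([
  {"tx": 0,"ty": 0,"tz": 0,"rx": 0,"ry": 0,"rz": 0},
  {"tx": -1,"ty": 0,"tz": -1,"rx": 0,"ry": 0,"rz": 0},
  {"tx": -3,"ty": 0,"tz": -3,"rx": 0,"ry": 0,"rz": 0},
  {"tx": -5,"ty": 0,"tz": -5,"rx": 0,"ry": 0,"rz": 0},
  {"tx": -6.4,"ty": 0,"tz": -6.4,"rx": 0,"ry": 0,"rz": 0},
])

```text
time: 25.2
position: [0.5419, -0.1186, 0.1057]
tool_rot: [0.766, 0.517, -0.317, 0.214]
ft_force: [-0.4, -0.7, -0.4]
grip_width: 0.0437
```

Request:
send_rows([
  {"tx": 0,"ty": 0,"tz": 0,"rx": 0,"ry": 0.1,"rz": 0},
  {"tx": 0,"ty": 0,"tz": 0,"rx": 0,"ry": 0.2,"rz": 0},
  {"tx": 0,"ty": 0,"tz": 0,"rx": 0,"ry": 0.3,"rz": 0},
  {"tx": 0,"ty": 0,"tz": 0,"rx": 0,"ry": 0.4,"rz": 0},
  {"tx": 0,"ty": 0,"tz": 0,"rx": 0,"ry": 0.5,"rz": 0},
])

```text
time: 25.62
position: [0.5418, -0.1182, 0.1047]
tool_rot: [0.82, 0.555, -0.116, 0.079]
ft_force: [0.7, -0.1, -1.6]
grip_width: 0.044
```

Request:
send_rows([
  {"tx": 0,"ty": 0,"tz": 0,"rx": 0,"ry": 0.1,"rz": 0},
  {"tx": 0,"ty": 0,"tz": 0,"rx": 0,"ry": 0.2,"rz": 0},
  {"tx": 0,"ty": 0,"tz": 0,"rx": 0,"ry": 0.3,"rz": 0},
  {"tx": 0,"ty": 0,"tz": 0,"rx": 0,"ry": 0.4,"rz": 0},
  {"tx": 0,"ty": 0,"tz": 0,"rx": 0,"ry": 0.5,"rz": 0},
])

```text
time: 26.03
position: [0.5418, -0.1185, 0.1048]
tool_rot: [0.823, 0.557, 0.091, -0.061]
ft_force: [-0.5, -0.2, -1.6]
grip_width: 0.044
```

Request:
send_rows([
  {"tx": 0,"ty": 0,"tz": 0,"rx": 0,"ry": 0.12,"rz": 0},
  {"tx": 0,"ty": 0,"tz": 0,"rx": 0,"ry": 0.24,"rz": 0},
  {"tx": 0,"ty": 0,"tz": 0,"rx": 0,"ry": 0.36,"rz": 0},
  {"tx": 0,"ty": 0,"tz": 0,"rx": 0,"ry": 0.48,"rz": 0},
  {"tx": 0,"ty": 0,"tz": 0,"rx": 0,"ry": 0.57,"rz": 0},
])

```text
time: 26.45
position: [0.5417, -0.1202, 0.1041]
tool_rot: [0.765, 0.517, 0.319, -0.214]
ft_force: [-0.1, 0.8, -1.0]
grip_width: 0.0439
```

Request:
send_rows([
  {"tx": 0,"ty": 0,"tz": 0,"rx": 0,"ry": 0,"rz": 0},
  {"tx": 0,"ty": 0,"tz": 0,"rx": 0,"ry": 0,"rz": 0},
  {"tx": 0,"ty": 0,"tz": 0,"rx": 0,"ry": 0,"rz": 0},
])

```text
time: 26.7
position: [0.5416, -0.118, 0.1037]
tool_rot: [0.766, 0.518, 0.316, -0.214]
ft_force: [-1.0, 0.2, -0.9]
grip_width: 0.0442
```

```bash
python3 - <<'E'
from plan import *
P,R=cur();M=R.as_matrix();print(np.degrees(np.arccos(-M[2,2])),M.round(3).tolist())
p=-22;b=rot(p,-45).as_matrix()[:,2]
legs([(*(np.array([.546,-.109,.036])+.019*b),p,-45),(*(np.array([.546,-.109,.026])+.019*b),p,-45)])
print(robot.get_obs()["q"].round(3))
from h import *
c=robot.camera("side");cv2.imwrite("pics/side9.png",cv2.resize(c["color"][130:310,130:400,::-1],None,fx=2.9,fy=2.9))
E
```

```text
44.85093573803783 [[0.265, 0.928, 0.262], [0.658, -0.372, 0.655], [0.705, -0.001, -0.709]]
start [ 0.5416 -0.118   0.1037] psi -21.9
(np.float64(0.5510328503871501), np.float64(-0.09654325817155371), np.float64(0.022564971157455593), -22, -45) -> t [-4.06  0.08  7.4 ] r [-0.002  0.003  0.001] rows 2.0
(np.float64(0.5510328503871501), np.float64(-0.09654325817155371), np.float64(0.012564971157455593), -22, -45) -> t [-0.71  0.    0.71] r [-0. -0.  0.] rows 0.2
[-0.803  0.757  1.736  0.774  1.169 -0.928]
```

View pics/side9.png

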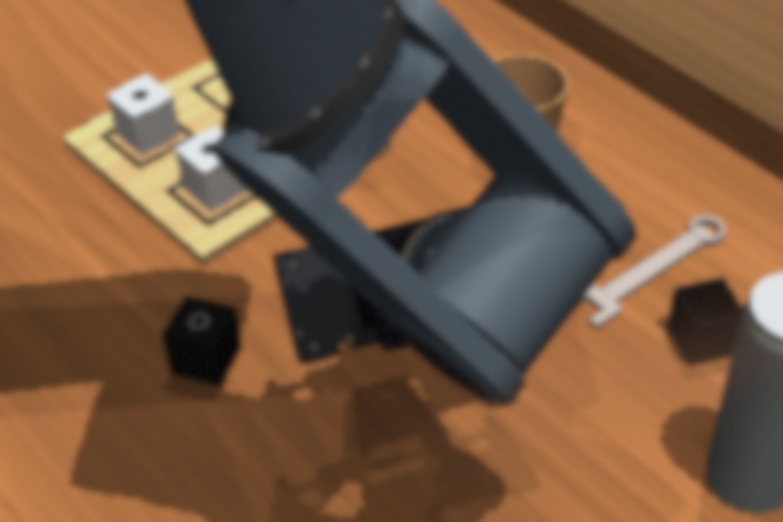

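Request:
send_rows([
  {"tx": -1,"ty": 0,"tz": 1.8,"rx": 0,"ry": 0,"rz": 0},
  {"tx": -2,"ty": 0,"tz": 3.7,"rx": 0,"ry": 0,"rz": 0},
  {"tx": -3,"ty": 0.1,"tz": 5.5,"rx": 0,"ry": 0,"rz": 0},
  {"tx": -4.05,"ty": 0.1,"tz": 7.4,"rx": 0,"ry": 0,"rz": 0},
  {"tx": -4.05,"ty": 0.1,"tz": 7.4,"rx": 0,"ry": 0,"rz": 0},
])

```text
time: 27.17
position: [0.5504, -0.0938, 0.0204]
tool_rot: [0.765, 0.518, 0.315, -0.216]
ft_force: [0.5, 0.3, -1.1]
grip_width: 0.0442
```

Request:
send_rows([
  {"tx": 0,"ty": 0,"tz": 0,"rx": 0,"ry": 0,"rz": 0},
  {"tx": 0,"ty": 0,"tz": 0,"rx": 0,"ry": 0,"rz": 0},
  {"tx": 0,"ty": 0,"tz": 0,"rx": 0,"ry": 0,"rz": 0},
])

```text
time: 27.42
position: [0.552, -0.0972, 0.0236]
tool_rot: [0.766, 0.518, 0.317, -0.213]
ft_force: [-1.2, -0.8, -0.1]
grip_width: 0.0435
```

```bash
python3 - <<'E'
from plan import *
P,R=cur();print("grasp",P-.019*R.as_matrix()[:,2])
legs([(.551,-.0965,.0120,-22,-45)])
E
```

```text
grasp [ 0.54702923 -0.109639    0.03706826]
start [ 0.552  -0.0972  0.0236] psi -21.9
(0.551, -0.0965, 0.012, -22, -45) -> t [-0.8  -0.12  0.84] r [-0.001  0.002  0.002] rows 0.3
```

Request:
send_rows([
  {"tx": -0.3,"ty": 0,"tz": 0.3,"rx": 0,"ry": 0,"rz": 0},
  {"tx": -0.5,"ty": 0,"tz": 0.5,"rx": 0,"ry": 0,"rz": 0},
  {"tx": -0.7,"ty": 0,"tz": 0.7,"rx": 0,"ry": 0,"rz": 0},
  {"tx": -0.8,"ty": 0,"tz": 0.8,"rx": 0,"ry": 0,"rz": 0},
  {"tx": -0.8,"ty": 0,"tz": 0.8,"rx": 0,"ry": 0,"rz": 0},
])

```text
time: 27.83
position: [0.5514, -0.0972, 0.0115]
tool_rot: [0.766, 0.517, 0.317, -0.215]
ft_force: [-1.6, -1.5, 4.5]
grip_width: 0.044
```

Request:
send_rows([
  {"tx": 0,"ty": 0,"tz": 0,"rx": 0,"ry": 0,"rz": 0},
  {"tx": 0,"ty": 0,"tz": 0,"rx": 0,"ry": 0,"rz": 0},
  {"tx": 0,"ty": 0,"tz": 0,"rx": 0,"ry": 0,"rz": 0},
  {"tx": 0,"ty": 0,"tz": 0,"rx": 0,"ry": 0,"rz": 0},
  {"tx": 0,"ty": 0,"tz": 0,"rx": 0,"ry": 0,"rz": 0},
], claw=8.7)

```text
time: 28.25
position: [0.5513, -0.0967, 0.0107]
tool_rot: [0.766, 0.517, 0.316, -0.215]
ft_force: [0.3, 0.8, 0.2]
grip_width: 0.0689
```

Request:
send_rows([
  {"tx": 0,"ty": 0,"tz": -1.5,"rx": 0,"ry": 0,"rz": 0},
  {"tx": 0,"ty": 0,"tz": -4,"rx": 0,"ry": 0,"rz": 0},
  {"tx": 0,"ty": 0,"tz": -7,"rx": 0,"ry": 0,"rz": 0},
  {"tx": 0,"ty": 0,"tz": -10,"rx": 0,"ry": 0,"rz": 0},
  {"tx": 0,"ty": 0,"tz": -12,"rx": 0,"ry": 0,"rz": 0},
])

```text
time: 28.67
position: [0.5195, -0.1784, 0.0979]
tool_rot: [0.766, 0.517, 0.316, -0.213]
ft_force: [0.3, -0.2, -0.3]
grip_width: 0.0866
```

Request:
send_rows([
  {"tx": 0,"ty": 0,"tz": 0,"rx": 0,"ry": 0,"rz": 0},
  {"tx": 0,"ty": 0,"tz": 0,"rx": 0,"ry": 0,"rz": 0},
])

```text
time: 28.83
position: [0.5198, -0.177, 0.0966]
tool_rot: [0.766, 0.517, 0.317, -0.213]
ft_force: [-0.7, -0.1, 0.4]
grip_width: 0.0868
```

```bash
python3 - <<'E'
from plan import *
legs([(.58,-.03,.14,-22,-45),(.58,-.03,.14,-22,45)])
print(robot.get_obs()["q"].round(3))
from h import *
for n in("side","top"):
    c=robot.camera(n);cv2.imwrite(f"pics/{n}10.png",c["color"][:,:,::-1])
E
```

```text
start [ 0.5198 -0.177   0.0966] psi -22.0
(0.58, -0.03, 0.14, -22, -45) -> t [14.32  0.07  8.13] r [0.001 0.002 0.   ] rows 3.9
(0.58, -0.03, 0.14, -22, 45) -> t [ 0. -0. -0.] r [ 0.   -1.57  0.  ] rows 12.6
[-0.902  0.782  1.691  0.71   1.224 -0.962]
```

View pics/side10.png

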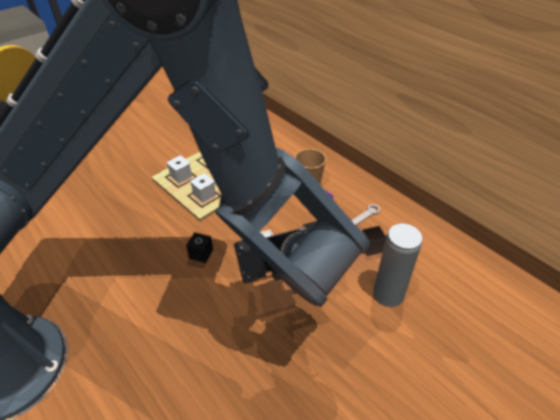

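View pics/top10.png

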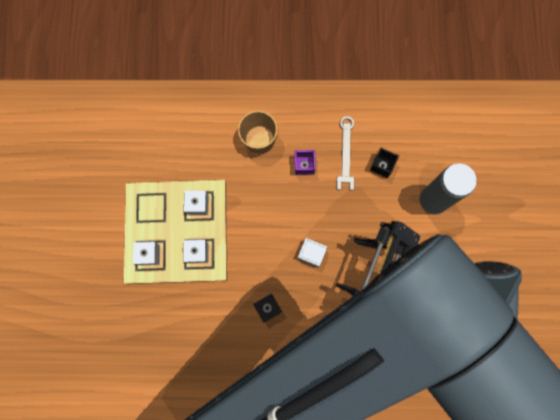

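The cap lies on its side at (312,252) in the top view. The rest is unchanged. Measuring it.

```bash
python3 - <<'E'
from h import *
from rig import robot
c=robot.camera("top");W=world(c)
m=(W[...,2]>.034)&(W[...,2]<.06)&(W[...,0]>.48)&(W[...,0]<.62)&(W[...,1]>-.15)&(W[...,1]<-.05)
k,L,S,C=cv2.connectedComponentsWithStats(m.astype(np.uint8))
for i in range(1,k):
    if S[i,4]>30: q=W[L==i];print(C[i],S[i,4],rect(q),np.median(q[:,2]),q[:,2].min(),q[:,2].max())
cv2.imwrite("pics/z11.png",cv2.resize(c["color"][215:290,270:360,::-1],None,fx=7,fy=7,interpolation=cv2.INTER_CUBIC))
E
```

```text
[312.34419552 252.12016293] 491 (array([ 547.1, -108. ]), array([47.9, 44.7]), 68.1) 0.04312001526585968 0.034661288517236356 0.04973799592985341
```

View pics/z11.png

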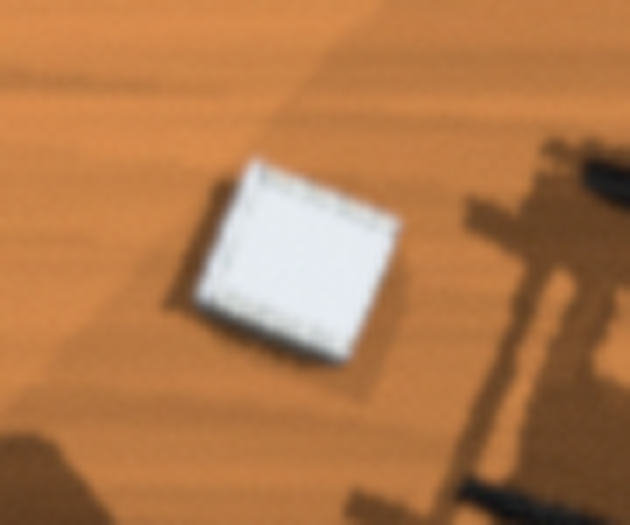

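Request:
send_rows([
  {"tx": 3,"ty": 0,"tz": -1,"rx": 0,"ry": 0,"rz": 0},
  {"tx": 6.5,"ty": 0,"tz": 0,"rx": 0,"ry": 0,"rz": 0},
  {"tx": 10,"ty": 0,"tz": 2,"rx": 0,"ry": 0,"rz": 0},
  {"tx": 13,"ty": 0,"tz": 5,"rx": 0,"ry": 0,"rz": 0},
  {"tx": 14.3,"ty": 0.1,"tz": 8.1,"rx": 0,"ry": 0,"rz": 0},
])

```text
time: 29.4
position: [0.5806, -0.0255, 0.1409]
tool_rot: [0.765, 0.518, 0.317, -0.215]
ft_force: [0.5, 0.8, -0.4]
grip_width: 0.087
```

Request:
send_rows([
  {"tx": 0,"ty": 0,"tz": 0,"rx": 0,"ry": -0.12,"rz": 0},
  {"tx": 0,"ty": 0,"tz": 0,"rx": 0,"ry": -0.24,"rz": 0},
  {"tx": 0,"ty": 0,"tz": 0,"rx": 0,"ry": -0.36,"rz": 0},
  {"tx": 0,"ty": 0,"tz": 0,"rx": 0,"ry": -0.48,"rz": 0},
  {"tx": 0,"ty": 0,"tz": 0,"rx": 0,"ry": -0.6,"rz": 0},
])

```text
time: 29.82
position: [0.5793, -0.0278, 0.139]
tool_rot: [0.825, 0.558, 0.074, -0.051]
ft_force: [-0.5, 0.6, -0.3]
grip_width: 0.0868
```

Request:
send_rows([
  {"tx": 0,"ty": 0,"tz": 0,"rx": 0,"ry": -0.12,"rz": 0},
  {"tx": 0,"ty": 0,"tz": 0,"rx": 0,"ry": -0.24,"rz": 0},
  {"tx": 0,"ty": 0,"tz": 0,"rx": 0,"ry": -0.36,"rz": 0},
  {"tx": 0,"ty": 0,"tz": 0,"rx": 0,"ry": -0.48,"rz": 0},
  {"tx": 0,"ty": 0,"tz": 0,"rx": 0,"ry": -0.6,"rz": 0},
])

```text
time: 30.23
position: [0.5795, -0.0275, 0.1393]
tool_rot: [0.81, 0.548, -0.174, 0.117]
ft_force: [0.6, -0.3, -0.6]
grip_width: 0.0871
```

Request:
send_rows([
  {"tx": 0,"ty": 0,"tz": 0,"rx": 0,"ry": -0.12,"rz": 0},
  {"tx": 0,"ty": 0,"tz": 0,"rx": 0,"ry": -0.24,"rz": 0},
  {"tx": 0,"ty": 0,"tz": 0,"rx": 0,"ry": -0.36,"rz": 0},
  {"tx": 0,"ty": 0,"tz": 0,"rx": 0,"ry": -0.37,"rz": 0},
  {"tx": 0,"ty": 0,"tz": 0,"rx": 0,"ry": -0.37,"rz": 0},
])

```text
time: 30.65
position: [0.5785, -0.0269, 0.1364]
tool_rot: [0.764, 0.52, -0.319, 0.212]
ft_force: [1.0, 0.3, -0.9]
grip_width: 0.087
```

Request:
send_rows([
  {"tx": 0,"ty": 0,"tz": 0,"rx": 0,"ry": 0,"rz": 0},
  {"tx": 0,"ty": 0,"tz": 0,"rx": 0,"ry": 0,"rz": 0},
])

```text
time: 30.82
position: [0.5796, -0.0297, 0.14]
tool_rot: [0.766, 0.517, -0.317, 0.213]
ft_force: [-1.0, 0.1, 0.0]
grip_width: 0.0867
```

```bash
python3 - <<'E'
from plan import *
from h import *
legs([(.58,-.03,.14,-22,45)])
c=robot.camera("side");W=world(c)
cv2.imwrite("pics/side12.png",cv2.resize(c["color"][130:310,130:400,::-1],None,fx=2.9,fy=2.9))
m=(W[...,2]>.034)&(W[...,2]<.06)&(W[...,0]>.48)&(W[...,0]<.62)&(W[...,1]>-.15)&(W[...,1]<-.05)
k,L,S,C=cv2.connectedComponentsWithStats(m.astype(np.uint8))
for i in range(1,k):
    if S[i,4]>30: q=W[L==i];print(C[i],S[i,4],rect(q[q[:,2]>.04]),np.median(q[:,2]),q[:,2].max())
E
```

```text
start [ 0.5796 -0.0297  0.14  ] psi -22.0
(0.58, -0.03, 0.14, -22, 45) -> t [-0.01  0.05  0.01] r [-0.001 -0.001  0.001] rows 0.0
[263.69942197 240.18786127] 346 (array([ 545.8, -107.4]), array([52.2, 43.9]), 68.3) 0.045030898059757546 0.04858238023691367
```

View pics/side12.png

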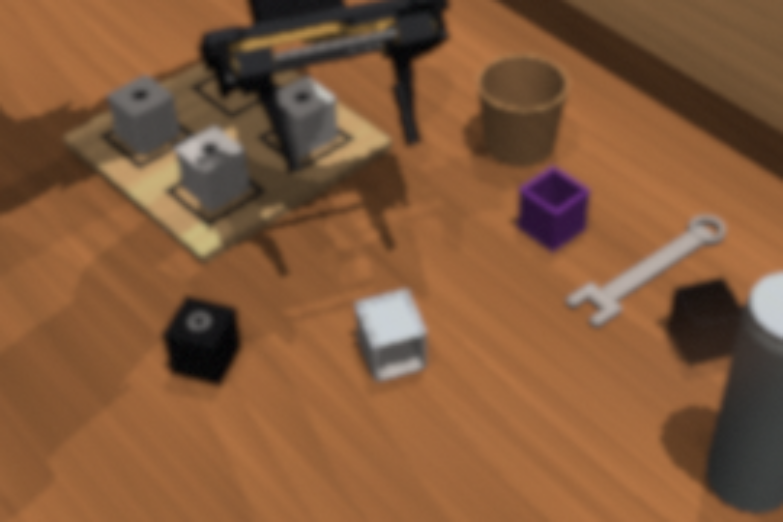

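The mouth faces −y, as intended (dark opening at (400,360) in the zoom). Second 90° turn.

```bash
python3 - <<'E'
from plan import *
p=-22;a=rot(p,45).as_matrix()[:,2];t=np.array([.5476,-.1052,.026])+.019*a
print(t)
legs([(*(t-.09*a),p,45),(*t,p,45)])
E
```

```text
[ 0.54256715 -0.11765674  0.01256497]
start [ 0.5797 -0.03    0.1404] psi -22.0
(np.float64(0.5664069672361924), np.float64(-0.05865112264106915), np.float64(0.07620458146424489), -22, 45) -> t [ 2.3  -0.16  6.77] r [-0.    -0.002  0.   ] rows 1.7
(np.float64(0.5425671496128499), np.float64(-0.11765674182844629), np.float64(0.012564971157455593), -22, 45) -> t [0.01 0.01 9.  ] r [-0.  0.  0.] rows 2.2
```

Request:
send_rows([
  {"tx": 1.1,"ty": -0.1,"tz": 3.2,"rx": 0,"ry": 0,"rz": 0},
  {"tx": 2.3,"ty": -0.15,"tz": 6.8,"rx": 0,"ry": 0,"rz": 0},
  {"tx": 2.3,"ty": -0.15,"tz": 6.8,"rx": 0,"ry": 0,"rz": 0},
  {"tx": 2.3,"ty": -0.15,"tz": 6.8,"rx": 0,"ry": 0,"rz": 0},
])

```text
time: 31.2
position: [0.565, -0.0595, 0.0751]
tool_rot: [0.766, 0.517, -0.319, 0.212]
ft_force: [0.9, -0.4, 0.5]
grip_width: 0.0872
```

Request:
send_rows([
  {"tx": 0,"ty": 0,"tz": 2,"rx": 0,"ry": 0,"rz": 0},
  {"tx": 0,"ty": 0,"tz": 4,"rx": 0,"ry": 0,"rz": 0},
  {"tx": 0,"ty": 0,"tz": 5.5,"rx": 0,"ry": 0,"rz": 0},
  {"tx": 0,"ty": 0,"tz": 6,"rx": 0,"ry": 0,"rz": 0},
  {"tx": 0,"ty": 0,"tz": 6,"rx": 0,"ry": 0,"rz": 0},
])

```text
time: 31.62
position: [0.5512, -0.0979, 0.0339]
tool_rot: [0.766, 0.517, -0.317, 0.214]
ft_force: [-0.5, 0.0, -0.6]
grip_width: 0.0868
```

Request:
send_rows([
  {"tx": 0,"ty": 0,"tz": 0,"rx": 0,"ry": 0,"rz": 0},
  {"tx": 0,"ty": 0,"tz": 0,"rx": 0,"ry": 0,"rz": 0},
])

```text
time: 31.78
position: [0.5522, -0.0968, 0.0342]
tool_rot: [0.766, 0.517, -0.316, 0.215]
ft_force: [-0.6, -0.1, 0.6]
grip_width: 0.0871
```

```bash
python3 - <<'E'
from plan import *
legs([(.5426,-.1177,.0126,-22,45)])
E
```

```text
start [ 0.5522 -0.0968  0.0342] psi -21.9
(0.5426, -0.1177, 0.0126, -22, 45) -> t [-0.1  -0.11  3.15] r [ 0.003 -0.001  0.   ] rows 0.8
```

Request:
send_rows([
  {"tx": -0.05,"ty": -0.1,"tz": 1,"rx": 0,"ry": 0,"rz": 0},
  {"tx": -0.05,"ty": -0.1,"tz": 2,"rx": 0,"ry": 0,"rz": 0},
  {"tx": -0.05,"ty": -0.1,"tz": 2.8,"rx": 0,"ry": 0,"rz": 0},
  {"tx": -0.05,"ty": -0.1,"tz": 3.1,"rx": 0,"ry": 0,"rz": 0},
  {"tx": -0.05,"ty": -0.1,"tz": 3.1,"rx": 0,"ry": 0,"rz": 0},
])

```text
time: 32.2
position: [0.5401, -0.1183, 0.0101]
tool_rot: [0.765, 0.517, -0.319, 0.213]
ft_force: [-0.2, 0.5, 0.2]
grip_width: 0.0872
```

Request:
send_rows([
  {"tx": 0,"ty": 0,"tz": 0,"rx": 0,"ry": 0,"rz": 0},
  {"tx": 0,"ty": 0,"tz": 0,"rx": 0,"ry": 0,"rz": 0},
  {"tx": 0,"ty": 0,"tz": 0,"rx": 0,"ry": 0,"rz": 0},
  {"tx": 0,"ty": 0,"tz": 0,"rx": 0,"ry": 0,"rz": 0},
  {"tx": 0,"ty": 0,"tz": 0,"rx": 0,"ry": 0,"rz": 0},
], claw=3)

```text
time: 32.62
position: [0.5416, -0.1174, 0.0113]
tool_rot: [0.765, 0.517, -0.317, 0.214]
ft_force: [-1.0, -0.8, -0.7]
grip_width: 0.0617
```

Request:
send_rows([
  {"tx": 0,"ty": 0,"tz": 0,"rx": 0,"ry": 0,"rz": 0},
  {"tx": 0,"ty": 0,"tz": 0,"rx": 0,"ry": 0,"rz": 0},
  {"tx": 0,"ty": 0,"tz": 0,"rx": 0,"ry": 0,"rz": 0},
  {"tx": 0,"ty": 0,"tz": 0,"rx": 0,"ry": 0,"rz": 0},
  {"tx": 0,"ty": 0,"tz": 0,"rx": 0,"ry": 0,"rz": 0},
])

```text
time: 33.03
position: [0.5416, -0.1175, 0.0112]
tool_rot: [0.765, 0.517, -0.317, 0.214]
ft_force: [0.6, 0.1, 0.7]
grip_width: 0.0437
```

```bash
python3 - <<'E'
from plan import *
P,R=cur();print("grasp",(P-.019*R.as_matrix()[:,2]).round(4),robot.get_obs()["grip_width"])
E
```

```text
grasp [ 0.5466 -0.1051  0.0246] 0.0437051429368258
```

Request:
send_rows([
  {"tx": 0,"ty": 0,"tz": 0,"rx": 0,"ry": 0,"rz": 0},
  {"tx": -1,"ty": 0,"tz": -1,"rx": 0,"ry": 0,"rz": 0},
  {"tx": -3,"ty": 0,"tz": -3,"rx": 0,"ry": 0,"rz": 0},
  {"tx": -5,"ty": 0,"tz": -5,"rx": 0,"ry": 0,"rz": 0},
  {"tx": -6.4,"ty": 0,"tz": -6.4,"rx": 0,"ry": 0,"rz": 0},
])

```text
time: 33.45
position: [0.5416, -0.1177, 0.1042]
tool_rot: [0.766, 0.517, -0.317, 0.214]
ft_force: [-0.0, 0.5, -0.1]
grip_width: 0.0436
```

Request:
send_rows([
  {"tx": 0,"ty": 0,"tz": 0,"rx": 0,"ry": 0.1,"rz": 0},
  {"tx": 0,"ty": 0,"tz": 0,"rx": 0,"ry": 0.2,"rz": 0},
  {"tx": 0,"ty": 0,"tz": 0,"rx": 0,"ry": 0.3,"rz": 0},
  {"tx": 0,"ty": 0,"tz": 0,"rx": 0,"ry": 0.4,"rz": 0},
  {"tx": 0,"ty": 0,"tz": 0,"rx": 0,"ry": 0.5,"rz": 0},
])

```text
time: 33.87
position: [0.5415, -0.1172, 0.1032]
tool_rot: [0.82, 0.555, -0.116, 0.079]
ft_force: [-0.3, -0.2, -1.1]
grip_width: 0.044
```

Request:
send_rows([
  {"tx": 0,"ty": 0,"tz": 0,"rx": 0,"ry": 0.1,"rz": 0},
  {"tx": 0,"ty": 0,"tz": 0,"rx": 0,"ry": 0.2,"rz": 0},
  {"tx": 0,"ty": 0,"tz": 0,"rx": 0,"ry": 0.3,"rz": 0},
  {"tx": 0,"ty": 0,"tz": 0,"rx": 0,"ry": 0.4,"rz": 0},
  {"tx": 0,"ty": 0,"tz": 0,"rx": 0,"ry": 0.5,"rz": 0},
])

```text
time: 34.28
position: [0.5415, -0.1176, 0.1033]
tool_rot: [0.823, 0.557, 0.091, -0.061]
ft_force: [-0.5, -0.3, -1.4]
grip_width: 0.0436
```

Request:
send_rows([
  {"tx": 0,"ty": 0,"tz": 0,"rx": 0,"ry": 0.12,"rz": 0},
  {"tx": 0,"ty": 0,"tz": 0,"rx": 0,"ry": 0.24,"rz": 0},
  {"tx": 0,"ty": 0,"tz": 0,"rx": 0,"ry": 0.36,"rz": 0},
  {"tx": 0,"ty": 0,"tz": 0,"rx": 0,"ry": 0.48,"rz": 0},
  {"tx": 0,"ty": 0,"tz": 0,"rx": 0,"ry": 0.57,"rz": 0},
])

```text
time: 34.7
position: [0.5414, -0.1192, 0.1026]
tool_rot: [0.765, 0.517, 0.319, -0.214]
ft_force: [0.0, 0.3, -1.8]
grip_width: 0.0441
```

Request:
send_rows([
  {"tx": 0,"ty": 0,"tz": 0,"rx": 0,"ry": 0,"rz": 0},
  {"tx": 0,"ty": 0,"tz": 0,"rx": 0,"ry": 0,"rz": 0},
  {"tx": 0,"ty": 0,"tz": 0,"rx": 0,"ry": 0,"rz": 0},
])

```text
time: 34.95
position: [0.5414, -0.1171, 0.1022]
tool_rot: [0.766, 0.518, 0.316, -0.214]
ft_force: [0.9, -0.0, -1.6]
grip_width: 0.0439
```

```bash
python3 - <<'E'
from plan import *
legs([(.551,-.0965,.0235,-22,-45),(.551,-.0965,.0136,-22,-45)])
E
```

```text
start [ 0.5414 -0.1171  0.1022] psi -21.9
(0.551, -0.0965, 0.0235, -22, -45) -> t [-3.94  0.14  7.18] r [-0.002  0.002  0.001] rows 2.0
(0.551, -0.0965, 0.0136, -22, -45) -> t [-0.7 -0.   0.7] r [-0.  0. -0.] rows 0.2
```

Request:
send_rows([
  {"tx": -1,"ty": 0,"tz": 1.8,"rx": 0,"ry": 0,"rz": 0},
  {"tx": -2,"ty": 0,"tz": 3.6,"rx": 0,"ry": 0,"rz": 0},
  {"tx": -3,"ty": 0.1,"tz": 5.5,"rx": 0,"ry": 0,"rz": 0},
  {"tx": -3.9,"ty": 0.1,"tz": 7.1,"rx": 0,"ry": 0,"rz": 0},
  {"tx": -3.9,"ty": 0.1,"tz": 7.1,"rx": 0,"ry": 0,"rz": 0},
])

```text
time: 35.37
position: [0.55, -0.0939, 0.0225]
tool_rot: [0.765, 0.518, 0.315, -0.216]
ft_force: [-0.9, 0.3, -0.2]
grip_width: 0.0437
```

Request:
send_rows([
  {"tx": 0,"ty": 0,"tz": 0,"rx": 0,"ry": 0,"rz": 0},
  {"tx": 0,"ty": 0,"tz": 0,"rx": 0,"ry": 0,"rz": 0},
  {"tx": 0,"ty": 0,"tz": 0,"rx": 0,"ry": 0,"rz": 0},
])

```text
time: 35.62
position: [0.5515, -0.0973, 0.0253]
tool_rot: [0.766, 0.518, 0.317, -0.213]
ft_force: [-0.4, 0.0, -1.6]
grip_width: 0.0437
```

```bash
python3 - <<'E'
from plan import *
legs([(.551,-.0965,.0134,-22,-45)])
E
```

```text
start [ 0.5515 -0.0973  0.0253] psi -21.9
(0.551, -0.0965, 0.0134, -22, -45) -> t [-0.8  -0.07  0.88] r [-0.001  0.002  0.002] rows 0.3
```

Request:
send_rows([
  {"tx": -0.3,"ty": 0,"tz": 0.3,"rx": 0,"ry": 0,"rz": 0},
  {"tx": -0.5,"ty": 0,"tz": 0.5,"rx": 0,"ry": 0,"rz": 0},
  {"tx": -0.7,"ty": 0,"tz": 0.7,"rx": 0,"ry": 0,"rz": 0},
  {"tx": -0.8,"ty": 0,"tz": 0.8,"rx": 0,"ry": 0,"rz": 0},
  {"tx": -0.8,"ty": 0,"tz": 0.8,"rx": 0,"ry": 0,"rz": 0},
])

```text
time: 36.03
position: [0.5508, -0.0974, 0.0131]
tool_rot: [0.766, 0.517, 0.317, -0.215]
ft_force: [-1.9, -1.8, 4.2]
grip_width: 0.0438
```

Request:
send_rows([
  {"tx": 0,"ty": 0,"tz": 0,"rx": 0,"ry": 0,"rz": 0},
  {"tx": 0,"ty": 0,"tz": 0,"rx": 0,"ry": 0,"rz": 0},
  {"tx": 0,"ty": 0,"tz": 0,"rx": 0,"ry": 0,"rz": 0},
  {"tx": 0,"ty": 0,"tz": 0,"rx": 0,"ry": 0,"rz": 0},
  {"tx": 0,"ty": 0,"tz": 0,"rx": 0,"ry": 0,"rz": 0},
], claw=8.7)

```text
time: 36.45
position: [0.5507, -0.0969, 0.0124]
tool_rot: [0.766, 0.517, 0.316, -0.215]
ft_force: [-0.3, 0.3, -0.1]
grip_width: 0.0689
```

Request:
send_rows([
  {"tx": 0,"ty": 0,"tz": -1.5,"rx": 0,"ry": 0,"rz": 0},
  {"tx": 0,"ty": 0,"tz": -4,"rx": 0,"ry": 0,"rz": 0},
  {"tx": 0,"ty": 0,"tz": -7,"rx": 0,"ry": 0,"rz": 0},
  {"tx": 0,"ty": 0,"tz": -10,"rx": 0,"ry": 0,"rz": 0},
  {"tx": 0,"ty": 0,"tz": -12,"rx": 0,"ry": 0,"rz": 0},
])

```text
time: 36.87
position: [0.5189, -0.1785, 0.0996]
tool_rot: [0.766, 0.517, 0.316, -0.213]
ft_force: [0.0, -0.4, 0.5]
grip_width: 0.0866
```

Request:
send_rows([
  {"tx": 0,"ty": 0,"tz": 0,"rx": 0,"ry": 0,"rz": 0},
  {"tx": 0,"ty": 0,"tz": 0,"rx": 0,"ry": 0,"rz": 0},
])

```text
time: 37.03
position: [0.5193, -0.1771, 0.0983]
tool_rot: [0.766, 0.517, 0.317, -0.213]
ft_force: [-0.1, 0.9, -0.1]
grip_width: 0.0869
```

```bash
python3 - <<'E'
from plan import *
from h import *
c=robot.camera("top");W=world(c)
cv2.imwrite("pics/top13.png",c["color"][:,:,::-1])
m=(W[...,2]>.038)&(W[...,2]<.06)&(W[...,0]>.48)&(W[...,0]<.62)&(W[...,1]>-.15)&(W[...,1]<-.05)
k,L,S,C=cv2.connectedComponentsWithStats(m.astype(np.uint8))
for i in range(1,k):
    if S[i,4]>30: q=W[L==i];print(C[i],S[i,4],rect(q),np.median(q[:,2]),q[:,2].max())
legs([(.52,-.177,.15,-22,-45),(.546,-.108,.15,-22,0)])
E
```

```text
[312.26931567 252.11258278] 453 (array([ 546.7, -107.7]), array([43.8, 44.3]), 67.6) 0.04713895336331958 0.053245591567325994
start [ 0.5188 -0.1756  0.0975] psi -22.0
(0.52, -0.177, 0.15, -22, -45) -> t [ 3.65  0.15 -3.77] r [-0.002  0.001 -0.001] rows 1.3
(0.546, -0.108, 0.15, -22, 0) -> t [ 5.21 -0.17  5.21] r [ 0.    -0.785  0.   ] rows 6.3
```

View pics/top13.png

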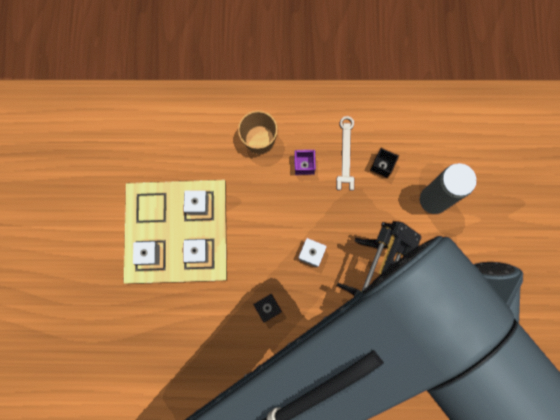

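cap_c is now mouth-down at (0.546,−0.108), showing its dot at pixel (312,252). Vertical pick next.

Request:
send_rows([
  {"tx": 1.8,"ty": 0,"tz": -1.9,"rx": 0,"ry": 0,"rz": 0},
  {"tx": 3.65,"ty": 0.1,"tz": -3.8,"rx": 0,"ry": 0,"rz": 0},
  {"tx": 4.7,"ty": 0,"tz": -2.8,"rx": 0,"ry": -0.12,"rz": 0},
  {"tx": 5.7,"ty": 0,"tz": -1.8,"rx": 0,"ry": -0.24,"rz": 0},
  {"tx": 6.8,"ty": 0,"tz": -0.6,"rx": 0,"ry": -0.36,"rz": 0},
])

```text
time: 37.5
position: [0.5353, -0.1348, 0.1491]
tool_rot: [0.811, 0.547, 0.172, -0.117]
ft_force: [0.6, 0.6, -0.5]
grip_width: 0.0871
```

Request:
send_rows([
  {"tx": 0,"ty": 0,"tz": 0,"rx": 0,"ry": -0.12,"rz": 0},
  {"tx": 0,"ty": 0,"tz": 0,"rx": 0,"ry": -0.24,"rz": 0},
  {"tx": 0,"ty": 0,"tz": 0,"rx": 0,"ry": -0.36,"rz": 0},
  {"tx": 0,"ty": 0,"tz": 0,"rx": 0,"ry": -0.425,"rz": 0},
  {"tx": 0,"ty": 0,"tz": 0,"rx": 0,"ry": -0.425,"rz": 0},
])

```text
time: 37.92
position: [0.5352, -0.1303, 0.1487]
tool_rot: [0.827, 0.563, -0.002, -0.002]
ft_force: [-0.3, 0.3, -0.1]
grip_width: 0.0872
```

Request:
send_rows([
  {"tx": 0,"ty": 0,"tz": 0,"rx": 0,"ry": 0,"rz": 0},
  {"tx": 0,"ty": 0,"tz": 0,"rx": 0,"ry": 0,"rz": 0},
])

```text
time: 38.08
position: [0.5348, -0.1343, 0.1486]
tool_rot: [0.828, 0.56, -0.001, -0.002]
ft_force: [-0.3, 0.5, 1.3]
grip_width: 0.0866
```

```bash
python3 - <<'E'
from plan import *
legs([(.546,-.1077,.10,-22.2),(.546,-.1077,.017,-22.2)])
E
```

```text
start [ 0.5348 -0.1343  0.1486] psi -21.9
(0.546, -0.1077, 0.1, -22.2) -> t [2.88 0.06 4.86] r [-0.004 -0.001  0.006] rows 1.4
(0.546, -0.1077, 0.017, -22.2) -> t [0.   0.01 8.3 ] r [-0. -0. -0.] rows 2.0
```

Request:
send_rows([
  {"tx": 1.4,"ty": 0,"tz": 2.4,"rx": 0,"ry": 0,"rz": 0.006},
  {"tx": 2.85,"ty": 0.05,"tz": 4.8,"rx": -0.004,"ry": 0,"rz": 0.006},
  {"tx": 2.85,"ty": 0.05,"tz": 4.8,"rx": -0.004,"ry": 0,"rz": 0.006},
  {"tx": 2.85,"ty": 0.05,"tz": 4.8,"rx": -0.004,"ry": 0,"rz": 0.006},
])

```text
time: 38.42
position: [0.545, -0.109, 0.1001]
tool_rot: [0.831, 0.557, -0.001, -0.001]
ft_force: [-0.3, 0.4, 1.4]
grip_width: 0.0869
```

```bash
python3 - <<'E'
from plan import *
legs([(.546,-.1077,.017,-22.2)])
E
```

```text
start [ 0.545  -0.109   0.1001] psi -22.3
(0.546, -0.1077, 0.017, -22.2) -> t [0.16 0.06 8.31] r [-0.002 -0.    -0.002] rows 2.0
```

Request:
send_rows([
  {"tx": 0.1,"ty": 0.05,"tz": 2,"rx": 0,"ry": 0,"rz": 0},
  {"tx": 0.1,"ty": 0.05,"tz": 4.5,"rx": 0,"ry": 0,"rz": 0},
  {"tx": 0.1,"ty": 0.05,"tz": 6.5,"rx": 0,"ry": 0,"rz": 0},
  {"tx": 0.1,"ty": 0.05,"tz": 8.2,"rx": 0,"ry": 0,"rz": 0},
  {"tx": 0.1,"ty": 0.05,"tz": 8.2,"rx": 0,"ry": 0,"rz": 0},
])

```text
time: 38.83
position: [0.5461, -0.1092, 0.0179]
tool_rot: [0.831, 0.556, -0.001, -0.001]
ft_force: [-0.5, 0.5, 0.9]
grip_width: 0.0874
```

Request:
send_rows([
  {"tx": 0,"ty": 0,"tz": 0,"rx": 0,"ry": 0,"rz": 0},
  {"tx": 0,"ty": 0,"tz": 0,"rx": 0,"ry": 0,"rz": 0},
  {"tx": 0,"ty": 0,"tz": 0,"rx": 0,"ry": 0,"rz": 0},
  {"tx": 0,"ty": 0,"tz": 0,"rx": 0,"ry": 0,"rz": 0},
  {"tx": 0,"ty": 0,"tz": 0,"rx": 0,"ry": 0,"rz": 0},
], claw=3, squeeze=25)

```text
time: 39.25
position: [0.5483, -0.1085, 0.0208]
tool_rot: [0.83, 0.557, 0.001, 0.002]
ft_force: [-0.3, -0.0, -0.2]
grip_width: 0.061
```

Request:
send_rows([
  {"tx": 0,"ty": 0,"tz": 0,"rx": 0,"ry": 0,"rz": 0},
  {"tx": 0,"ty": 0,"tz": 0,"rx": 0,"ry": 0,"rz": 0},
  {"tx": 0,"ty": 0,"tz": 0,"rx": 0,"ry": 0,"rz": 0},
  {"tx": 0,"ty": 0,"tz": 0,"rx": 0,"ry": 0,"rz": 0},
  {"tx": 0,"ty": 0,"tz": 0,"rx": 0,"ry": 0,"rz": 0},
])

```text
time: 39.67
position: [0.5476, -0.108, 0.02]
tool_rot: [0.83, 0.557, 0.0, 0.001]
ft_force: [-1.1, -0.2, 4.1]
grip_width: 0.0439
```

```bash
python3 - <<'E'
from plan import *
P,R=cur()
legs([(P[0],P[1],.15,-22.2),(.6454,.2458,.15,2.5)])
E
```

```text
start [ 0.5476 -0.108   0.02  ] psi -22.3
(np.float64(0.5475592483896352), np.float64(-0.1079627178606663), 0.15, -22.2) -> t [-1.0e-02  3.0e-02 -1.3e+01] r [ 0.002  0.    -0.001] rows 3.1
(0.6454, 0.2458, 0.15, 2.5) -> t [ 3.646e+01 -4.310e+00 -2.000e-02] r [ 0.     0.001 -0.431] rows 8.8
```

Request:
send_rows([
  {"tx": 0,"ty": 0,"tz": -1,"rx": 0,"ry": 0,"rz": 0},
  {"tx": 0,"ty": 0,"tz": -4,"rx": 0,"ry": 0,"rz": 0},
  {"tx": 0,"ty": 0,"tz": -8,"rx": 0,"ry": 0,"rz": 0},
  {"tx": 0,"ty": 0,"tz": -11,"rx": 0,"ry": 0,"rz": 0},
  {"tx": 0,"ty": 0,"tz": -13,"rx": 0,"ry": 0,"rz": 0},
])

```text
time: 40.08
position: [0.5486, -0.1084, 0.1532]
tool_rot: [0.83, 0.557, 0.002, 0.003]
ft_force: [1.8, -0.3, -0.4]
grip_width: 0.0439
```

Request:
send_rows([
  {"tx": 2.5,"ty": -0.3,"tz": 0,"rx": 0,"ry": 0,"rz": 0},
  {"tx": 6.2,"ty": -0.7,"tz": 0,"rx": 0,"ry": 0,"rz": 0},
  {"tx": 10,"ty": -1.2,"tz": 0,"rx": 0,"ry": 0,"rz": 0},
  {"tx": 13.8,"ty": -1.6,"tz": 0,"rx": 0,"ry": 0,"rz": 0},
  {"tx": 17.5,"ty": -2.1,"tz": 0,"rx": 0,"ry": 0,"rz": 0},
])

```text
time: 40.5
position: [0.5945, 0.0635, 0.1501]
tool_rot: [0.831, 0.557, 0.001, 0.001]
ft_force: [1.3, -0.2, -1.3]
grip_width: 0.0439
```

Request:
send_rows([
  {"tx": 3.9,"ty": -0.5,"tz": 0,"rx": 0,"ry": 0,"rz": -0.1},
  {"tx": 7.8,"ty": -1,"tz": 0,"rx": 0,"ry": 0,"rz": -0.2},
  {"tx": 11.5,"ty": -1.4,"tz": 0,"rx": 0,"ry": 0,"rz": -0.3},
  {"tx": 15.2,"ty": -1.8,"tz": 0,"rx": 0,"ry": 0,"rz": -0.38},
  {"tx": 18.9,"ty": -2.2,"tz": 0,"rx": 0,"ry": 0,"rz": -0.431},
])

```text
time: 40.92
position: [0.6453, 0.2471, 0.1496]
tool_rot: [0.691, 0.723, -0.0, 0.001]
ft_force: [0.9, -0.1, -0.2]
grip_width: 0.0438
```

Request:
send_rows([
  {"tx": 0,"ty": 0,"tz": 0,"rx": 0,"ry": 0,"rz": 0},
  {"tx": 0,"ty": 0,"tz": 0,"rx": 0,"ry": 0,"rz": 0},
  {"tx": 0,"ty": 0,"tz": 0,"rx": 0,"ry": 0,"rz": 0},
  {"tx": 0,"ty": 0,"tz": 0,"rx": 0,"ry": 0,"rz": 0},
])

```text
time: 41.25
position: [0.6449, 0.2439, 0.1492]
tool_rot: [0.692, 0.722, -0.0, 0.001]
ft_force: [-0.9, -0.2, -1.4]
grip_width: 0.044
```

```bash
python3 - <<'E'
from plan import *
legs([(.6454,.2458,.05,2.5)])
E
```

```text
start [0.6449 0.2439 0.1492] psi 2.4
(0.6454, 0.2458, 0.05, 2.5) -> t [0.21 0.05 9.92] r [ 0.001  0.002 -0.002] rows 2.4
```

Request:
send_rows([
  {"tx": 0.15,"ty": 0.05,"tz": 2.5,"rx": 0,"ry": 0,"rz": 0},
  {"tx": 0.15,"ty": 0.05,"tz": 5.5,"rx": 0,"ry": 0,"rz": 0},
  {"tx": 0.15,"ty": 0.05,"tz": 8,"rx": 0,"ry": 0,"rz": 0},
  {"tx": 0.15,"ty": 0.05,"tz": 9.5,"rx": 0,"ry": 0,"rz": 0},
  {"tx": 0.15,"ty": 0.05,"tz": 10,"rx": 0,"ry": 0,"rz": 0},
])

```text
time: 41.67
position: [0.6437, 0.2441, 0.0462]
tool_rot: [0.693, 0.721, -0.003, -0.001]
ft_force: [-0.1, 0.6, -1.4]
grip_width: 0.0438
```

Request:
send_rows([
  {"tx": 0,"ty": 0,"tz": 0,"rx": 0,"ry": 0,"rz": 0},
  {"tx": 0,"ty": 0,"tz": 0,"rx": 0,"ry": 0,"rz": 0},
  {"tx": 0,"ty": 0,"tz": 0,"rx": 0,"ry": 0,"rz": 0},
])

```text
time: 41.92
position: [0.6476, 0.2462, 0.0512]
tool_rot: [0.692, 0.722, 0.002, 0.002]
ft_force: [0.6, -0.2, -0.5]
grip_width: 0.0436
```

```bash
python3 - <<'E'
from plan import *
legs([(.6454,.2458,.032,2.5)])
E
```

```text
start [0.6476 0.2462 0.0512] psi 2.4
(0.6454, 0.2458, 0.032, 2.5) -> t [-0.03 -0.23  1.92] r [ 0.005  0.001 -0.002] rows 0.5
```

Request:
send_rows([
  {"tx": 0,"ty": -0.15,"tz": 0.6,"rx": 0,"ry": 0,"rz": 0},
  {"tx": 0,"ty": -0.15,"tz": 1.2,"rx": 0,"ry": 0,"rz": 0},
  {"tx": 0,"ty": -0.15,"tz": 1.6,"rx": 0,"ry": 0,"rz": 0},
  {"tx": 0,"ty": -0.15,"tz": 1.9,"rx": 0,"ry": 0,"rz": 0},
  {"tx": 0,"ty": -0.15,"tz": 1.9,"rx": 0,"ry": 0,"rz": 0},
])

```text
time: 42.33
position: [0.6444, 0.2465, 0.0319]
tool_rot: [0.692, 0.722, -0.0, 0.001]
ft_force: [-3.3, -1.0, 8.2]
grip_width: 0.0439
```

Request:
send_rows([
  {"tx": 0,"ty": 0,"tz": 0,"rx": 0,"ry": 0,"rz": 0},
  {"tx": 0,"ty": 0,"tz": 0,"rx": 0,"ry": 0,"rz": 0},
  {"tx": 0,"ty": 0,"tz": 0,"rx": 0,"ry": 0,"rz": 0},
])

```text
time: 42.58
position: [0.6444, 0.2465, 0.0319]
tool_rot: [0.692, 0.722, -0.0, 0.001]
ft_force: [-2.2, -1.1, 7.2]
grip_width: 0.0439
```

```bash
python3 - <<'E'
from plan import *
legs([(.6454,.2458,.032,2.5)])
print(robot.get_obs()["ft_force"])
E
```

```text
start [0.6444 0.2465 0.0319] psi 2.5
(0.6454, 0.2458, 0.032, 2.5) -> t [-0.07  0.1  -0.01] r [ 0.002  0.002 -0.001] rows 0.0
[-2.21501351 -1.12243736  7.20958168]
```

On the board, with contact force. Release, rise and move clear.

Request:
send_rows([
  {"tx": 0,"ty": 0,"tz": 0,"rx": 0,"ry": 0,"rz": 0},
  {"tx": 0,"ty": 0,"tz": 0,"rx": 0,"ry": 0,"rz": 0},
  {"tx": 0,"ty": 0,"tz": 0,"rx": 0,"ry": 0,"rz": 0},
  {"tx": 0,"ty": 0,"tz": 0,"rx": 0,"ry": 0,"rz": 0},
], claw=7)

```text
time: 42.92
position: [0.6447, 0.2465, 0.0301]
tool_rot: [0.692, 0.722, 0.0, 0.001]
ft_force: [-0.1, 0.2, -0.4]
grip_width: 0.0624
```

Request:
send_rows([
  {"tx": 0,"ty": 0,"tz": -1,"rx": 0,"ry": 0,"rz": 0},
  {"tx": 0,"ty": 0,"tz": -4,"rx": 0,"ry": 0,"rz": 0},
  {"tx": 0,"ty": 0,"tz": -8,"rx": 0,"ry": 0,"rz": 0},
  {"tx": 0,"ty": 0,"tz": -12,"rx": 0,"ry": 0,"rz": 0},
  {"tx": 0,"ty": 0,"tz": -15,"rx": 0,"ry": 0,"rz": 0},
])

```text
time: 43.33
position: [0.6455, 0.247, 0.1844]
tool_rot: [0.692, 0.722, 0.002, 0.002]
ft_force: [0.8, -0.4, 0.3]
grip_width: 0.0697
```

Request:
send_rows([
  {"tx": 3,"ty": 0,"tz": 0,"rx": 0,"ry": 0,"rz": 0},
  {"tx": 7,"ty": 0,"tz": 0,"rx": 0,"ry": 0,"rz": 0},
  {"tx": 11,"ty": 0,"tz": 0,"rx": 0,"ry": 0,"rz": 0},
  {"tx": 15,"ty": 0,"tz": 0,"rx": 0,"ry": 0,"rz": 0},
  {"tx": 19,"ty": 0,"tz": 0,"rx": 0,"ry": 0,"rz": 0},
])

```text
time: 43.75
position: [0.6361, 0.4381, 0.1812]
tool_rot: [0.692, 0.722, 0.001, 0.001]
ft_force: [1.1, 0.1, 0.6]
grip_width: 0.0699
```

Request:
send_rows([
  {"tx": 1,"ty": -3,"tz": 0,"rx": 0,"ry": 0,"rz": 0},
  {"tx": 2,"ty": -6,"tz": 0,"rx": 0,"ry": 0,"rz": 0},
  {"tx": 3,"ty": -9,"tz": 0,"rx": 0,"ry": 0,"rz": 0},
  {"tx": 4,"ty": -12,"tz": 0,"rx": 0,"ry": 0,"rz": 0},
  {"tx": 4,"ty": -12,"tz": 0,"rx": 0,"ry": 0,"rz": 0},
])

```text
time: 44.17
position: [0.5074, 0.4733, 0.18]
tool_rot: [0.69, 0.724, -0.002, -0.001]
ft_force: [-1.3, -1.2, -0.0]
grip_width: 0.0701
```

Request:
send_rows([
  {"tx": 0,"ty": 0,"tz": 0,"rx": 0,"ry": 0,"rz": 0},
  {"tx": 0,"ty": 0,"tz": 0,"rx": 0,"ry": 0,"rz": 0},
  {"tx": 0,"ty": 0,"tz": 0,"rx": 0,"ry": 0,"rz": 0},
  {"tx": 0,"ty": 0,"tz": 0,"rx": 0,"ry": 0,"rz": 0},
])

```text
time: 44.5
position: [0.5163, 0.4709, 0.18]
tool_rot: [0.693, 0.721, 0.001, 0.002]
ft_force: [0.6, -0.2, -0.2]
grip_width: 0.0703
```

```bash
python3 - <<'E'
from h import *
from rig import robot
for n in("top","side"):
    c=robot.camera(n);cv2.imwrite(f"pics/{n}20.png",c["color"][:,:,::-1]);W=world(c)
    m=(W[...,2]>.055)&(W[...,2]<.067)&(W[...,0]>.46)&(W[...,0]<.75)&(W[...,1]>.08)&(W[...,1]<.3)
    k,L,S,C=cv2.connectedComponentsWithStats(m.astype(np.uint8))
    for i in range(1,k):
        if S[i,4]>60: print(n,C[i].round(),S[i,4],rect(W[L==i]),np.nanmedian(W[L==i][:,2]).round(4))
E
```

```text
top [195. 201.] 431 (array([650.7, 140.5]), array([44.9, 44.8]), 90.0) 0.0591
top [144. 204.] 443 (array([644.1, 245.6]), array([45.5, 45.5]), 3.8) 0.0592
top [194. 251.] 444 (array([546.2, 136.3]), array([44.5, 43.8]), 2.0) 0.059
top [144. 253.] 453 (array([540.9, 241.8]), array([44.2, 45.3]), 2.3) 0.0594
side [209. 147.] 189 (array([641.5, 245.8]), array([46.6, 49.7]), 3.8) 0.0609
side [177. 164.] 216 (array([538. , 241.3]), array([47.9, 49.8]), 5.4) 0.061
side [233. 164.] 212 (array([648.8, 140.4]), array([46.1, 48.4]), 0.1) 0.0611
side [201. 182.] 242 (array([544. , 136.8]), array([46. , 47.4]), 2.0) 0.0611
```

View pics/top20.png

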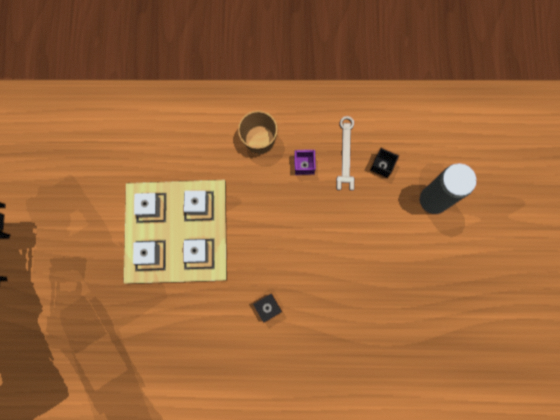

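View pics/side20.png

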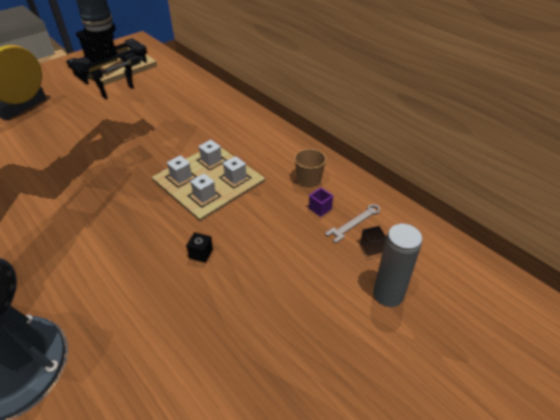

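Both views show four caps mouth-down in a neat grid, with can, tub and wrench unmoved and the arm clear. Handing in.

```bash
python3 - <<'E'
from rig import robot
print(robot.hand_in(), robot.get_obs()["time"])
E
```

```text
the job is handed in; nothing more can be done
the job is handed in; nothing more can be done
```

All four squares are filled with caps standing mouth-down, and the job was handed in at about 44.6 s of the 72 s allowed. `hand_in` gives no verdict, so this rests on my last camera checks.

- **What I did:** I placed the two mouth-down caps straight from the bench. I moved `cap_c` away from the wrench and turned it over in two 90° sideways turns, with a regrasp between them. I then placed it in the last square.
- **Placing:** In the top view every cap sits within about 2 mm of its square's centre. The side view reads up to about 4 mm for `cap_c`, against a limit of 8 mm.
- **Height and angle:** The cap tops measure 47–49 mm above the board. `cap_set`, untouched, reads 2–2.5° off the board's edges. The placed caps read within about 1.5° from above. The side view showed one at about 3°; the limit is 8.6°.
- **Bystanders:** `cap_set`, the can, tub and wrench, and the look-alikes show no visible movement. The arm stands clear of everything.
- **What failed:** My first set of moves was refused for missing keys, and nothing moved. The first flip attempt, tilting outward, ran into the limit of joint 5 before touching `cap_c`, so I backed off and tilted sideways instead.

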